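# Index a sample jar under the overhead camera

## Robot

A 6-joint arm with a two-finger parallel gripper is mounted at the origin on a cart in front of the work surface, level with it; the furniture and walls round the work are solid. World frame = base frame: x ahead of the robot, y to its left, z up, the work surface at z = 0. Lengths are in m, angles in rad, forces in N, time in s.
With the tool pointing down it reaches from about 0.35 to 0.925 m from the base axis. Payload 6.4 kg.
Tool frame: the origin (TCP) lies on the centre line of the jaws, within the pads' length; the fingertips stand 25 mm ahead of it and the grasp point (between the pads) lies 6 mm ahead of it; x points along the fingers, y is the direction in which the jaws open and shut, and the axes are right-handed (so a half turn about x gives the same grasp; the last joint's range is limited). The gripper opens to 94 mm and grips with 3 to 60 N. Pads are 16 mm wide; open, the fingers measure 119 mm over their backs; the gripper's body (75 mm by 177 mm) begins 78 mm behind the grasp point.
Start: joints at [1.161, 0.245, 1.558, -0, 1.339, -0.174], TCP at [0.152, 0.632, 0.195] pointing down, gripper open.
Joint ranges: [-3.13, 3.13], [-1.02, 2.26], [0.13, 2.54], [-0.95, 4.09], [0.21, 2.88], [-2.74, 2.74]. Speed limits (rad/s): [2.57, 2.57, 3.14, 3.14, 3.14, 3.14].

## Interface

Orientations are given as a rotation vector (axis times angle).
In Python, from plant import arm gives the robot as it stands.
- The arm moves only by the tool move_arm, never from a script. Its argument "plan" is a list of rows, each a list of 7 numbers: the opening, from 0 (shut) to 1 (fully open), then the shift along the tool's x, y, z in m, then the turn, a rotation vector about the tool's x, y, z in degrees. In form: [[gripper, x, y, z, wx, wy, wz], ...]. A call has 1 to 8 rows; each row shifts and turns the commanded pose from where the row before left it, along the tool's axes as they then stand; what a row does not reach is not made up. A row lasts 1/10 s, in which the tool goes at most 50 mm and 8.59 degrees, less where a joint would pass 70% of its speed; a pose out of reach is approached as far as the arm can. A call with a gripper value outside its range is refused whole. The fingers move at their own pace and stop on an object; "newtons" is the grip in N (left out, the last holds). Time passes only in rows, so rows that do not move let the fingers close. It gives the time, the measured TCP pose, the force and the opening at its end, in the units of the state.
- arm.get_state(): the state, without advancing time (a new reading comes with each control period).
- arm.camera(name): name is "side" or "top"; returns the picture (400x640x3 uint8, red, green, blue); there is no depth.
- arm.camera_info(name): a dict with "mtx" (3x3 intrinsics, pixels), "D" ([k1, k2, p1, p2, k3] as OpenCV has them; the pictures are not rectified), "eye" and "orientation" of the camera in the world. Camera axes: x right, y down, z forward; pixel columns grow to the right and rows downward; lengths in m; the calibration is good to about 2 mm. A picture is of the moment at which its call begins. camera_info takes no time and is no camera call.
- arm.finish_job(): hands the job in, once; it reports no verdict.
Trained networks look in the newest picture that a camera, given by its name, has taken for a name from the list of things; names that differ only in an ending like _2 or _b are one class to them, and where a whole thing is asked for, a point or a joint stands for the part that bears it (a point fixed in the world has none). Each returns a list of dicts, best first, with "conf" (0 to 1); they miss things now and then, are a little off and sometimes report something else, mostly with a low value. They report only what shows in the picture. A call takes as long as a camera call. They do not tell look-alikes from the thing itself.
- arm.boxes_of(camera, label): "location" ([column, row] in pixels, amid what is visible of it).
- arm.mark_of(camera, label): "location" ([column, row] in pixels: a listed point, or the origin of a listed thing).
The state is a dict: "t": time; "qpos": joint angles; "joint_velocities": joint speeds; "effort": joint torques, N m; "tool_pos": TCP position; "tool_rot": TCP orientation; "wrist_force": force on the tool from outside, world axes, zero at the start; "ft_torque": the same for the moment, N m; "width": finger opening in m.
Only numpy, scipy, OpenCV 4.12 (cv2) and the standard library are available. Lean on these libraries where they do the work, as an engineer would, in place of code of your own. Each camera call takes 0.05 s, during which the arm holds its last target.

## Task

Stand the sample jar (the white jar with the broad screw lid) in the empty ring seat on the turntable while the table is still locked in its loading position. Then lift the table's slanting sprung index plunger by its knob, swing the table round until the jar is under the camera, and let the plunger drop fully home in the second slot, which you have to feel for, so that the table is locked there with the jar upright in its seat. Do not bump the camera or its stand, and leave the other two bottles standing.

Things in the scene. Friction and masses are not known exactly. Their poses are not given: they have to be found in the camera images.
- sample_jar: the sample jar: white cylindrical plastic jar with a wide flat screw lid (the lid does not turn), 62 mm tall; body 42 mm in diameter up to 48 mm, lid 45 mm in diameter above that; 0.07 to 0.14 kg, loose. Origin: centre of its underside, z up.
- drop_bottle: bystander: small amber bottle with a white dropper cap, 40 mm in diameter, 81 mm tall, loose. Origin: centre of its underside.
- weigh_bottle: bystander: low glass weighing bottle with a knobbed lid, 43 mm in diameter, 48 mm tall, loose. Origin: centre of its underside. The jar and the two bottles may stand in any of three places, left or right of the turntable.
- axis (a point): point on the upright turning axis, at the height of the table's top face, 54 mm above the worktop; it does not turn. The table is an aluminium disc 208 mm in diameter on a round grey base 250 mm in diameter, fixed to the worktop. The plunger sits in a steel bushing on a block on the disc's rim.
- seat (a point): centre of the floor of the empty seat, on the table's top, 72 mm from the turning axis; it turns with the table. The seat is a ring 7 mm high, 50 mm in diameter inside and 60 mm outside, open at the top. The white disc on the other side of the table (8 mm high, under the camera as found) is a fixed reference tile, not a seat.
- knob (a point): middle of the index plunger's black round knob, 22 mm in diameter, reaching 13 mm each way along the plunger's axis. It turns with the table. The axis leans outward, radially away from the turning axis, 26 degrees from vertical; the point's z points out along it (up and outward). At home 133 mm from the turning axis, 87 mm above the worktop. Free air 25 mm below the middle, beside it and above.
- plunger (a joint): travel of the index plunger out along its axis, m: 0 = home, its pin 8 mm deep in a slot; about 0.008 = pin tip resting on the track between slots; 0.013 = fully lifted. A spring pulls it home (6 N at 0, 11 N at 0.013); it does not stay up by itself. In a slot it locks the table but for some 10 mrad of play each way.
- turntable (a joint): angle of the table, rad, 0 as found (locked in the loading slot), growing counter-clockwise from above; light friction (under 2 N at the knob). The second slot lies half under the disc, between 1.28 and 1.51, its place not given closer: with the pin resting on the track just short of it and the table pushed slowly on, the pin drops in by itself. Hard stop at 1.65.
- lens (a point): centre of the ring light of the camera that looks down, 239 mm above the worktop; ring 66 mm in diameter, camera body above it up to 340 mm. It was set by eye: in the second slot the seat's centre comes below it only to within about 4 mm, too rough to place the slot from it.
- camera_stand: the camera with its arm, round post (16 mm, 364 mm tall, 155 mm from the turning axis behind the table) and foot, fixed. Origin: on the turning axis at the worktop.
There are look-alikes about, which are no part of the job. Leave any brown or green look-alike of the sample_jar alone.

How it is judged:
On the way, in this order (a step that is already met when the one before it is completed fails the run):
1. the jar stands let go in the seat while the table is still locked in the loading position (horizontal distance between sample_jar and seat below 0.006 m and z of sample_jar in the frame of seat between -0.003 and 0.003 m and angle between sample_jar's own z axis and vertical below 0.08 rad and contact force between the fingers and sample_jar below 0.1 N and value of joint turntable below 0.1 rad), for 0.2 s.
2. the plunger is lifted out of the loading slot and the table swung on, the jar standing in its seat (horizontal distance between sample_jar and seat below 0.006 m and z of sample_jar in the frame of seat between -0.003 and 0.003 m and angle between sample_jar's own z axis and vertical below 0.08 rad and value of joint turntable above 0.3 rad), for 0.05 s.
At the end, for the whole second after the job is handed in: the table is locked in its second slot (turned by more than 1.15 rad, plunger within 2 mm of home), at rest, and the jar stands upright (within 5 degrees) on the floor of its seat, within 6 mm of its centre, let go (horizontal distance between sample_jar and seat below 0.006 m and z of sample_jar in the frame of seat between -0.003 and 0.003 m and angle between sample_jar's own z axis and vertical below 0.08 rad and value of joint turntable above 1.15 rad and value of joint plunger below 0.002 m and linear speed of sample_jar below 0.02 m/s and velocity of joint turntable below 0.05 rad/s); the robot touches nothing.
It fails at once if the robot pushes the camera or its stand with more than 5 N (contact force between any of the arm, the fingers and camera_stand above 5 N).
It fails at once if one of the other two bottles is knocked over (angle between any of drop_bottle, weigh_bottle's own z axis and vertical above 0.5 rad).
It also fails if it takes over 58 s, if anything falls off the work surface, if the arm or the gripper's body presses on something with over 40 N, if the wrist force passes 120 N, or if a joint passes its speed limit or range.

## Working session

There is one attempt and no reset: what is moved stays moved. The work goes in short steps, Python scripts to look and compute and a tool call to move; the robot and the scene stay as the last step left them, time stands still between calls to the robot, and variables do not carry over. Pictures are saved under pics/ and viewed, and the job is handed in when it is done.

Besides the shell and the picture viewer there is one more tool, called after "Emit:" as name(argument=value, ...) on one line, values as JSON. move_arm: Moves the arm, as the interface text tells. Its arguments: {"type":"object","properties":{"plan":{"type":"array","items":{"type":"array","items":{"type":"number"}}},"newtons":{"type":"number"}},"required":["plan"]}

```bash
ls; mkdir -p pics
cat > h.py <<'E'
import numpy as np, cv2
from scipy.spatial.transform import Rotation as R
from plant import arm
def ray(cam,px):
    i=arm.camera_info(cam); m=np.array(i["mtx"],float); D=np.array(i["D"],float)
    u=cv2.undistortPoints(np.array([[px]],float),m,D)[0,0]
    return np.array(i["eye"],float), rot(i["orientation"])@np.array([u[0],u[1],1.])
def rot(o):
    o=np.array(o,float)
    return o if o.shape==(3,3) else (R.from_rotvec(o) if o.size==3 else R.from_quat(o)).as_matrix()
def onz(cam,px,z):
    e,d=ray(cam,px); return e+d*(z-e[2])/d[2]
def proj(cam,p):
    i=arm.camera_info(cam); M=rot(i["orientation"]).T; t=-M@np.array(i["eye"])
    return cv2.projectPoints(np.array(p,float).reshape(-1,1,3),cv2.Rodrigues(M)[0],t,np.array(i["mtx"],float),np.array(i["D"],float))[0][:,0]
def tri(pa,pb):
    e1,d1=ray("side",pa);e2,d2=ray("top",pb)
    A=np.stack([d1,-d2],1);s=np.linalg.lstsq(A,e2-e1,rcond=None)[0]
    a=e1+d1*s[0];b=e2+d2*s[1];return (a+b)/2,np.linalg.norm(a-b)
def save(cam,n):
    im=arm.camera(cam); cv2.imwrite("pics/"+n,im[:,:,::-1]); return im
E
python3 - <<'E'
from h import *
np.set_printoptions(precision=4,suppress=True)
for c in("side","top"):
    print(arm.camera_info(c)); save(c,c+"0.png")
    for l in("sample_jar","drop_bottle","weigh_bottle","axis","seat","knob","lens"):
        print(c,l,[(np.round(x["location"],1),round(x["conf"],2)) for x in arm.mark_of(c,l)])
print(arm.get_state())
E
```

```text
pics
{'mtx': array([[404.94  ,   0.    , 325.6791],
       [  0.    , 404.94  , 203.6   ],
       [  0.    ,   0.    ,   1.    ]]), 'D': array([-0.057,  0.   ,  0.   ,  0.   ,  0.   ]), 'eye': array([ 0.6219, -0.9589,  0.814 ]), 'orientation': array([-2.1794, -0.0812,  0.0588])}
side sample_jar [(array([314. , 334.8]), 0.85), (array([318.6, 361.7]), 0.82), (array([326.2, 297.3]), 0.7)]
side drop_bottle [(array([313. , 179.5]), 0.47), (array([360.2, 200.2]), 0.29)]
side weigh_bottle [(array([284. , 309.6]), 0.54)]
side axis [(array([353.8, 236.6]), 0.79)]
side seat [(array([332.7, 245.1]), 0.91), (array([354.5, 236.9]), 0.21)]
side knob [(array([363.9, 199. ]), 0.59)]
side lens [(array([367.9, 196.8]), 0.57)]
{'mtx': array([[486.8221,   0.    , 314.0581],
       [  0.    , 486.8221, 195.0712],
       [  0.    ,   0.    ,   1.    ]]), 'D': array([0.0528, 0.    , 0.    , 0.    , 0.    ]), 'eye': array([ 0.3931, -0.0113,  1.6282]), 'orientation': array([-2.172 ,  2.1578, -0.1295])}
top sample_jar [(array([374.5, 200.3]), 0.68), (array([433.3, 201.7]), 0.68)]
top drop_bottle [(array([198.2, 232.8]), 0.67), (array([406.9, 206.2]), 0.33)]
top weigh_bottle [(array([394.6, 235.9]), 0.72)]
top axis [(array([315.8, 184.8]), 0.7)]
top seat [(array([335.4, 198. ]), 0.76)]
top knob [(array([277.4, 174.6]), 0.59)]
top lens [(array([339.5, 159.5]), 0.74)]
{'t': 0.8, 'qpos': array([ 1.1609,  0.2451,  1.5578, -0.    ,  1.3387, -0.1741]), 'joint_velocities': array([-0.001 ,  0.0012,  0.0002,  0.0001, -0.0008, -0.0011]), 'effort': array([ -0.0004, -41.5808, -31.4855,   0.0685,   0.029 ,   0.    ]), 'tool_pos': array([0.1519, 0.632 , 0.1953]), 'tool_rot': array([ 0.1851,  1.5629, -0.1852]), 'wrist_force': array([ 0.0462, -0.0695,  0.0256]), 'ft_torque': array([ 0.0005,  0.0077, -0.0312]), 'width': 0.09399509725499892}
```

View pics/side0.png

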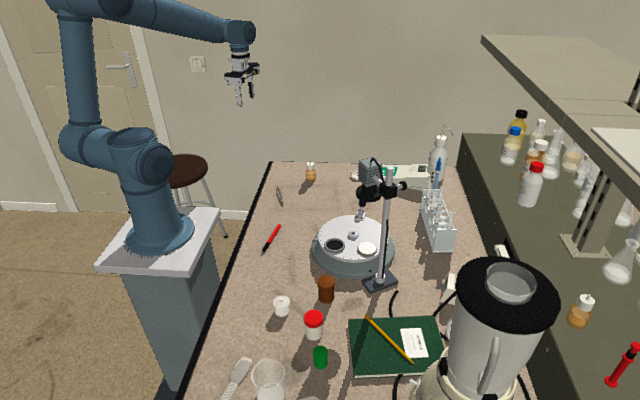

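View pics/top0.png

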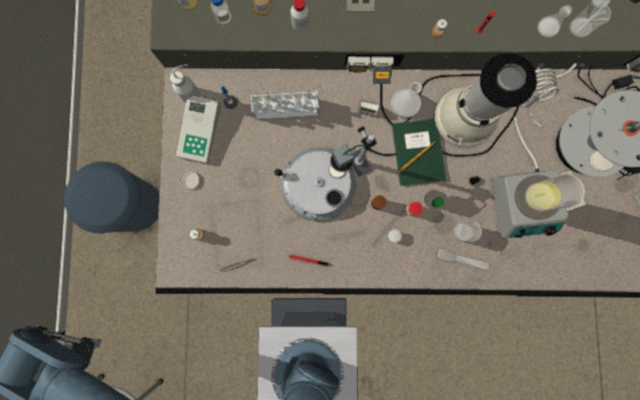

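Run:
```python
import cv2
a=cv2.imread("pics/top0.png")[100:270,180:460];cv2.imwrite("pics/topz.png",cv2.resize(a,None,fx=2.8,fy=2.8,interpolation=2))
a=cv2.imread("pics/side0.png")[130:390,240:440];cv2.imwrite("pics/sidez.png",cv2.resize(a,None,fx=2.3,fy=2.3,interpolation=2))
```

```text
(no output)
```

View pics/topz.png

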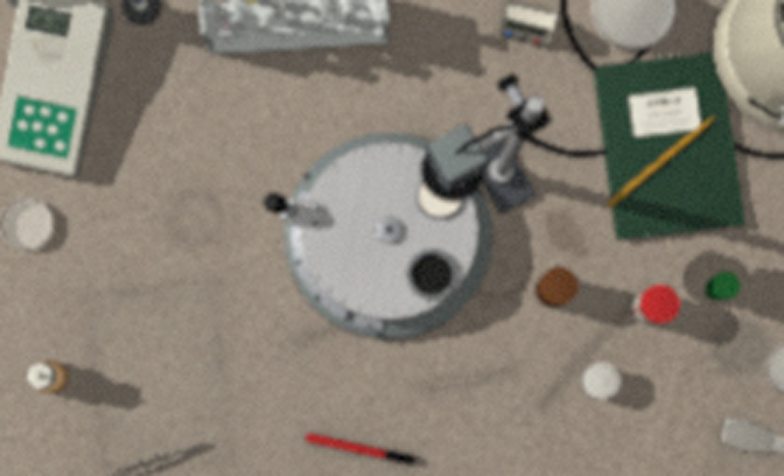

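View pics/sidez.png

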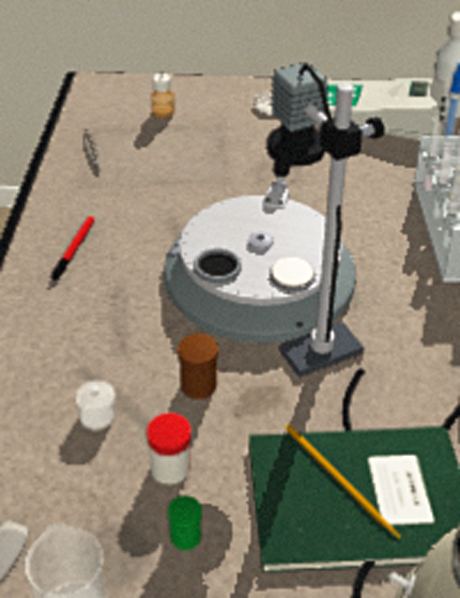

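Run:
```python
from h import *
np.set_printoptions(precision=4,suppress=True)
i=arm.camera_info("top")
print("tool R\n",rot(arm.get_state()["tool_rot"]))
print("axis",onz("side",(353.8,236.6),.054),onz("top",(315.8,184.8),.054),tri((353.8,236.6),(315.8,184.8)))
print("seat",onz("side",(332.7,245.1),.054),onz("top",(335.4,198),.054),tri((332.7,245.1),(335.4,198)))
print("knob",onz("side",(363.9,199),.087),onz("top",(277.4,174.6),.087),tri((363.9,199),(277.4,174.6)))
print("lens",onz("top",(339.5,159.5),.239),tri((367.9,196.8),(339.5,159.5)))
print("jar",onz("side",(314,334.8),0), onz("top",(416,209),.062))
print("brown",onz("side",(326.2,297.3),0),"green",onz("side",(318.6,361.7),0))
print("weigh",onz("side",(284,309.6),0),onz("top",(394.6,235.9),0))
print("drop",onz("side",(313,179.5),0),onz("top",(198.2,232.8),0))
```

```text
tool R
 [[-0.      0.2336  0.9723]
 [-0.      0.9723 -0.2336]
 [-1.     -0.      0.    ]]
axis [ 0.6212 -0.0379  0.054 ] [ 0.6077 -0.0243  0.054 ] (array([ 0.6154, -0.0238,  0.0411]), np.float64(0.01175731808282761))
seat [ 0.5619 -0.0799  0.054 ] [ 0.5648 -0.0883  0.054 ] (array([ 0.5633, -0.0881,  0.0613]), np.float64(0.0015473534133295976))
knob [0.6488 0.1116 0.087 ] [0.6353 0.099  0.087 ] (array([0.6414, 0.0992, 0.0939]), np.float64(0.014353395527736013))
lens [ 0.6569 -0.091   0.239 ] (array([ 0.6558, -0.0915,  0.2328]), np.float64(0.004475353662404114))
jar [ 0.5347 -0.3497  0.    ] [ 0.5301 -0.3478  0.062 ]
brown [ 0.5546 -0.2287 -0.    ] green [ 0.5527 -0.4222  0.    ]
weigh [ 0.4498 -0.278   0.    ] [ 0.4451 -0.2883  0.    ]
drop [0.4567 0.3606 0.    ] [0.4514 0.365  0.    ]
```

Run:
```python
import cv2
a=cv2.imread("pics/top0.png")[130:250,260:460];cv2.imwrite("pics/topz2.png",cv2.resize(a,None,fx=4,fy=4,interpolation=2))
a=cv2.imread("pics/side0.png")[180:380,260:420];cv2.imwrite("pics/sidez2.png",cv2.resize(a,None,fx=3,fy=3,interpolation=2))
```

```text
(no output)
```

View pics/topz2.png

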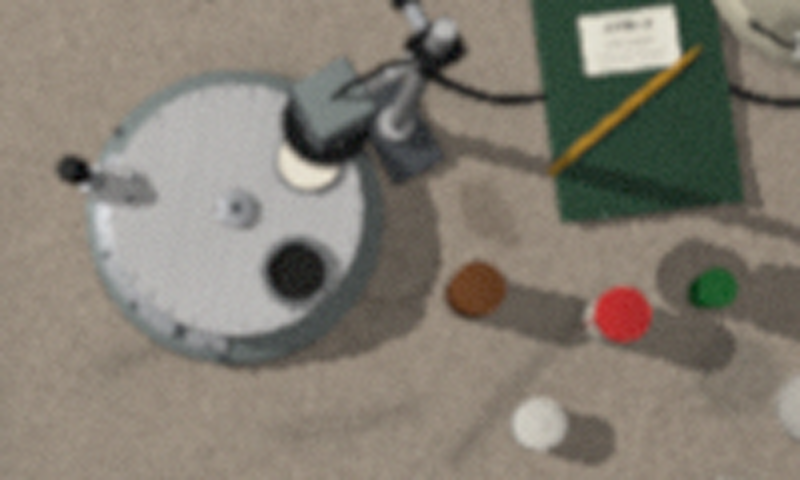

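View pics/sidez2.png

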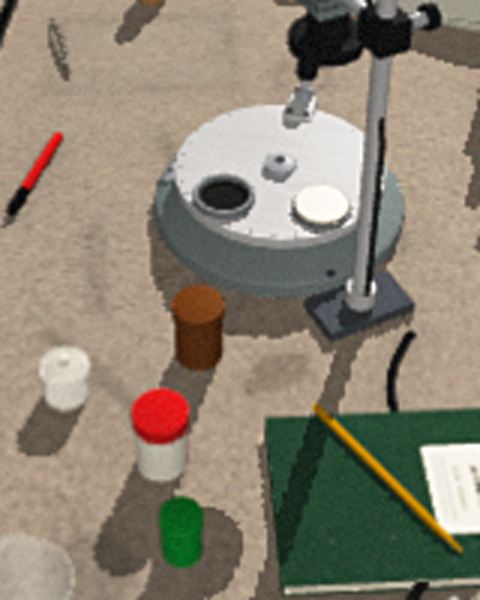

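Run:
```python
from h import *
from scipy.optimize import least_squares
np.set_printoptions(precision=4,suppress=True)
def fitc(P,r):
    f=lambda c:np.hypot(P[:,0]-c[0],P[:,1]-c[1])-r
    s=least_squares(f,P[:,:2].mean(0),loss="soft_l1",f_scale=.001);return s.x,np.median(np.abs(s.fun))
for c,a,seat in(("top",(.612,-.03),(334.2,197.5)),("side",(.612,-.03),(334,245))):
    im=cv2.imread(f"pics/{c}0.png"); g=cv2.cvtColor(im,cv2.COLOR_BGR2GRAY).astype(np.float32)
    # radial max gradient edges bright->dark about guess, in world plane
    best=a
    for it in range(4):
        P=[]
        for th in np.linspace(0,2*np.pi,180,endpoint=False):
            rr=np.arange(.092,.116,.0005)
            W=np.stack([best[0]+rr*np.cos(th),best[1]+rr*np.sin(th),0*rr+.054],1)
            px=proj(c,W).astype(np.float32)
            v=cv2.remap(g,px[:,0].reshape(1,-1),px[:,1].reshape(1,-1),1)[0]
            d=v[6:]-v[:-6]; k=d.argmin()
            if d[k]<-25: P.append(W[k+3])
        P=np.array(P);best,res=fitc(P,.104)
    print(c,"axis",best,res,len(P))
    dk=((g<70)).astype(np.uint8); n,l,st,ce=cv2.connectedComponentsWithStats(dk)
    k=l[int(seat[1]),int(seat[0])]; print("seat blob",ce[k],st[k])
    for z in(.054,.061): 
        cn=max(cv2.findContours((l==k).astype(np.uint8),0,1)[0],key=len)[:,0].astype(float)
        Q=np.array([onz(c,p,z) for p in cn]); s=least_squares(lambda q:np.hypot(Q[:,0]-q[0],Q[:,1]-q[1])-q[2],[*Q[:,:2].mean(0),.025]); print(z,s.x)
    # hub, knob
```

```text
top axis [ 0.6176 -0.0326] 0.0005871651828377872 57
seat blob [333.6688 197.465 ] [327 191  14  14 157]
0.054 [ 0.5666 -0.0826  0.0216]
0.061 [ 0.5658 -0.0823  0.0215]
side axis [ 0.6177 -0.0321] 0.001514104173129173 146
seat blob [334.4297 244.4375] [327 240  16  10 128]
0.054 [ 0.5666 -0.0764  0.0208]
0.061 [ 0.5671 -0.0846  0.0206]
```

```bash
python3 - <<'E'
from h import *
from scipy.optimize import least_squares
np.set_printoptions(precision=4,suppress=True)
A=np.array([.6177,-.0324])
for c in("top","side"):
    im=cv2.imread(f"pics/{c}0.png").astype(int); m=((im[:,:,2]>140)&(im[:,:,1]<70)).astype(np.uint8)
    n,l,st,ce=cv2.connectedComponentsWithStats(m)
    for k in range(1,n):
        if st[k,4]>60 and (300<ce[k][0]<430) and 195<ce[k][1]<330:
            print(c,ce[k],st[k],onz(c,ce[k],.062),onz(c,ce[k],.055))
im=cv2.imread("pics/top0.png");g=cv2.cvtColor(im,cv2.COLOR_BGR2GRAY)
n,l,st,ce=cv2.connectedComponentsWithStats((g<70).astype(np.uint8))
for k in range(1,n):
    if abs(ce[k][0]-278)<6 and abs(ce[k][1]-172)<6:
        p=onz("top",ce[k],.087);d=p[:2]-A;print("knob",ce[k],st[k],p,np.hypot(*d),np.degrees(np.arctan2(d[1],d[0])))
print(g[164:182,268:292])
print(proj("side",[.5325,-.348,0]),proj("side",[.5325,-.348,.062]))
E
python3 - <<'E'
import cv2
a=cv2.imread("pics/top0.png")[155:205,260:330];cv2.imwrite("pics/kz.png",cv2.resize(a,None,fx=10,fy=10,interpolation=2))
E
```

```text
top [415.3957 208.3597] [409 202  14  13 139] [ 0.5321 -0.3459  0.062 ] [ 0.5328 -0.3473  0.055 ]
top [303.1528 258.75  ] [290 255  27   8  72] [0.3685 0.0147 0.062 ] [0.3684 0.0148 0.055 ]
side [312.9739 318.153 ] [304 310  19  18 268] [ 0.5342 -0.3501  0.062 ] [ 0.5334 -0.3444  0.055 ]
knob [278.2895 172.1316] [275 169   8   7  38] [0.6433 0.0963 0.087 ] 0.1312025247613302 78.75318258122552
[[146 143 143 143 139 142 137 139 143 144 147 141 146 142 144 142 139 144
  142 137 131 120 127 138]
 [144 143 140 142 141 145 138 139 142 143 145 142 145 144 144 142 139 138
  138 141 137 135 139 149]
 [141 143 141 141 146 144 141 141 141 146 145 141 139 146 141 141 140 136
  136 141 142 142 144 156]
 [138 139 143 143 140 142 144 141 138 139 143 143 141 145 148 143 140 139
  140 148 146 148 150 167]
 [141 143 138 141 140 142 139 127 117 115 114 122 131 142 144 143 144 145
  150 159 167 164 168 176]
 [141 139 136 140 143 137 129 108  77  69  68  87 103 121 134 143 145 146
  159 174 180 181 184 181]
 [140 134 137 140 141 131 107  75  52  42  39  42  54  84 122 146 153 152
  165 178 180 187 185 18
[... 458 characters left out ...]
73  87  87  91  92  89
  108 122 127 121 126 125]
 [141 145 142 140 143 143 145 142 134 120 106 115 139 148 128  99  93  94
  111 123 127 125 123 127]
 [143 146 143 143 140 144 146 151 147 139 135 142 162 168 140 115 106 114
  120 122 129 123 126 119]
 [145 146 142 140 141 146 149 146 142 142 139 145 144 140 136 135 126 125
  130 125 126 126 122 119]
 [143 144 144 144 145 146 151 144 144 142 143 143 139 141 140 144 138 132
  132 134 127 127 122 109]
 [142 140 148 144 143 144 145 147 141 145 146 144 145 146 148 151 158 163
  156 148 141 137 135 120]
 [137 142 144 145 144 146 146 139 142 141 144 144 141 150 158 166 190 195
  192 178 165 158 155 154]]
[[313.1536 334.1491]] [[312.3427 317.4057]]
```

View pics/kz.png

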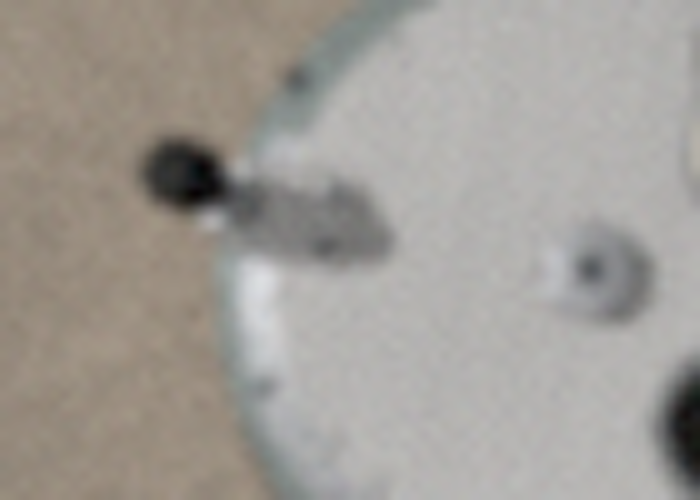

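Emit:
move_arm(plan=[[0.64,-0.03,0,0,-6.75,0,0],[0.64,-0.03,0,0,-6.75,0,0],[0.64,0,-0.035,0.022,0,0,0],[0.64,0,-0.035,0.022,0,0,0],[0.64,0,-0.035,0.022,0,0,0],[0.64,0,-0.035,0.022,0,0,0],[0.64,0,-0.035,0.022,0,0,0],[0.64,0,-0.035,0.022,0,0,0]], newtons=15)

```text
t: 1.6
tool_pos: [0.2844, 0.4206, 0.2554]
tool_rot: [0.0, 1.57, 0.0]
wrist_force: [1.9, -0.5, 0.9]
width: 0.0602
```

Emit:
move_arm(plan=[[0.64,0,-0.04,0.022,0,0,0],[0.64,0,-0.04,0.022,0,0,0],[0.64,0,-0.04,0.022,0,0,0],[0.64,0,-0.04,0.022,0,0,0],[0.64,0,-0.045,0.01,0,0,0],[0.64,0,-0.045,0.01,0,0,0],[0.64,0,-0.045,0.0,0,0,0],[0.64,0,-0.045,0.0,0,0,0]])

```text
t: 2.4
tool_pos: [0.3916, 0.0803, 0.2555]
tool_rot: [-0.0, 1.57, -0.0]
wrist_force: [0.7, 0.1, 0.2]
width: 0.0604
```

```bash
cat >> h.py <<'E'
def tgt(grasp,Rt):
    s=arm.get_state();Rm=rot(s["tool_rot"]);p=np.array(grasp)-.006*Rt[:,0]
    d=p-s["tool_pos"]
    print("t",round(s["t"],2),"pos",np.round(s["tool_pos"],4),"q",np.round(s["qpos"],2),"w",round(s["width"],4),"F",np.round(s["wrist_force"],2))
    print("shift tool",np.round(Rm.T@d,4),"world",np.round(d,4),"turn deg",np.round(np.degrees(R.from_matrix(Rm.T@Rt).as_rotvec()),2))
def Rx(x,y):
    x=np.array(x,float);x/=np.linalg.norm(x);y=np.array(y,float);y-=x*(x@y);y/=np.linalg.norm(y)
    return np.stack([x,y,np.cross(x,y)],1)
s15=np.sin(np.radians(15));c15=np.cos(np.radians(15))
RT=Rx([s15,0,-c15],[0,1,0])
E
python3 -c "
from h import *
tgt([.533,-.347,.15],RT)"
```

```text
t 2.4 pos [0.3916 0.0803 0.2555] q [-0.08 -0.44  2.08  0.    1.5  -1.65] w 0.0604 F [0.72 0.05 0.24]
shift tool [ 0.0998 -0.4273  0.1397] world [ 0.1398 -0.4273 -0.0997] turn deg [  0.   -14.95   0.  ]
```

Emit:
move_arm(plan=[[0.64,0,-0.04,0.0,0,-7.5,0],[0.64,0,-0.04,0.0,0,-7.5,0],[0.64,0,-0.045,0.01,0,0,0],[0.64,0,-0.045,0.01,0,0,0],[0.64,0,-0.045,0.02,0,0,0],[0.64,0.01,-0.045,0.02,0,0,0],[0.64,0.02,-0.045,0.02,0,0,0],[0.64,0.02,-0.045,0.02,0,0,0]])

```text
t: 3.2
tool_pos: [0.499, -0.2649, 0.2347]
tool_rot: [-0.0, 1.308, -0.002]
wrist_force: [0.9, 0.4, 0.9]
width: 0.0602
```

Emit:
move_arm(plan=[[0.64,0.02,-0.04,0.01,0,0,0],[0.64,0.02,-0.037,0,0,0,0],[0.64,0.02,0,0,0,0,0],[0.64,0,0,0,0,0,0]])

```text
t: 3.6
tool_pos: [0.5221, -0.3389, 0.1754]
tool_rot: [0.005, 1.313, 0.002]
wrist_force: [1.0, -0.7, 0.0]
width: 0.0599
```

```bash
python3 -c "
from h import *
tgt([.533,-.347,.054],RT)
save('top','top1.png')
save('side','side1.png')
a=cv2.imread('pics/side1.png')[230:400,240:400];cv2.imwrite('pics/side1z.png',cv2.resize(a,None,fx=3.5,fy=3.5))
"
```

```text
t 3.6 pos [ 0.5221 -0.3389  0.1754] q [-0.85  0.07  1.81  0.22  1.1  -2.5 ] w 0.0599 F [ 1.05 -0.68  0.04]
shift tool [ 0.1142 -0.0087 -0.0203] world [ 0.0094 -0.0081 -0.1157] turn deg [-0.14 -0.25 -0.26]
```

View pics/side1z.png

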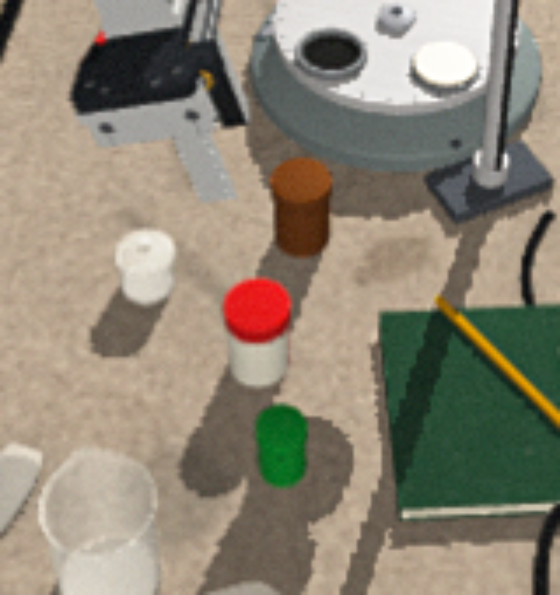

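```bash
python3 -c "
from h import *
s=arm.get_state();Rm=rot(s['tool_rot']);
for sy in(-.036,.036):
  p=s['tool_pos']+Rm@np.array([.025,sy,0]);print(p,proj('side',p),(proj('side',p)-[240,230])*3.5,proj('top',p))
a=cv2.imread('pics/top1.png')[160:260,370:470];cv2.imwrite('pics/top1z.png',cv2.resize(a,None,fx=6,fy=6))
"
```

```text
[ 0.52976683 -0.37505672  0.15510439] [[308.34009289 298.92251771]] [[239.1903251  241.22881197]] [[431.61263864 206.54360702]]
[ 0.52975339 -0.30305673  0.1551396 ] [[311.96931111 274.85967433]] [[251.89258887 157.00886016]] [[407.79046649 206.374724  ]]
```

View pics/top1z.png

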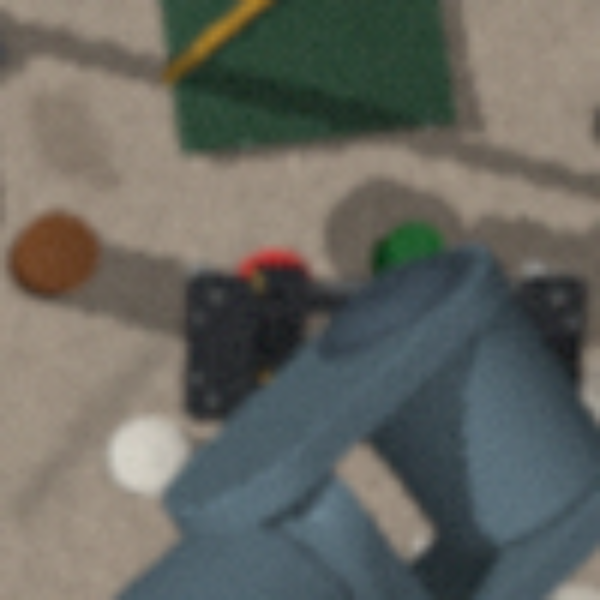

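Emit:
move_arm(plan=[[0.64,0.0025,-0.008,0.009,0,0,0],[0.64,0.03,0,-0.008,0,0,0],[0.64,0,0,0,0,0,0]])

```text
t: 4.0
tool_pos: [0.5316, -0.3454, 0.1461]
tool_rot: [0.002, 1.312, 0.003]
wrist_force: [-0.7, 1.3, -0.8]
width: 0.0601
```

```bash
python3 -c "
from h import *
tgt([.533,-.347,.054],RT)
"
```

```text
t 4.0 pos [ 0.5316 -0.3454  0.1461] q [-0.85  0.13  1.8   0.23  1.05 -2.51] w 0.0601 F [-0.75  1.31 -0.77]
shift tool [ 0.0834 -0.0019 -0.0222] world [-0.0002 -0.0016 -0.0863] turn deg [ 0.   -0.18 -0.19]
```

```bash
python3 -c "
from h import *
s=arm.get_state();Rm=rot(s['tool_rot'])
im=save('side','side2.png')[:,:,::-1].copy()
im=cv2.resize(im[200:400,230:400],None,fx=3.5,fy=3.5)
def pt(v,col):
  p=proj('side',s['tool_pos']+Rm@np.array(v))[0];cv2.circle(im,tuple(int(x) for x in (p-[230,200])*3.5),3,col,-1)
for sy in(-.042,-.03,.03,.042): pt([.025,sy,0],(0,0,255) if sy<0 else (255,0,0))
pt([0,0,0],(0,255,0)); pt([-.072,-.088,0],(0,255,255)); pt([-.072,.088,0],(255,255,0))
cv2.imwrite('pics/side2z.png',im)
"
```

```text
(no output)
```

View pics/side2z.png

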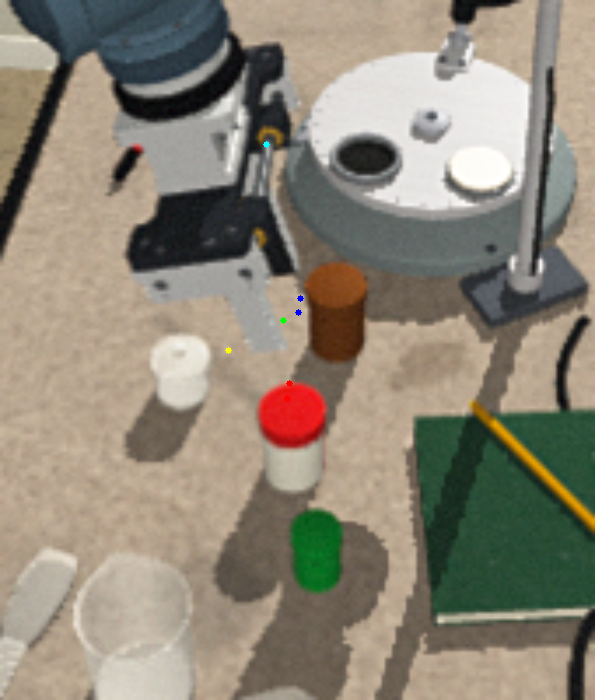

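```bash
python3 -c "
from h import *
s=arm.get_state();Rm=rot(s['tool_rot']);print(s['tool_pos'],s['joint_velocities'])
im=save('top','top2.png')[:,:,::-1].copy()
o=np.array([380,140]);im=cv2.resize(im[140:260,380:480],None,fx=5,fy=5)
def pt(v,col):
  p=proj('top',s['tool_pos']+Rm@np.array(v))[0];cv2.circle(im,tuple(int(x) for x in (p-o)*5),3,col,-1)
for sy in(-.042,-.03,.03,.042): pt([.025,sy,0],(0,0,255) if sy<0 else (255,0,0))
pt([0,0,0],(0,255,0)); 
for sx in(-.037,.037):pt([-.072,-.088,sx],(0,255,255)); pt([-.072,.088,sx],(255,255,0));pt([-.12,.088,sx],(255,255,0));pt([-.12,-.088,sx],(255,255,0))
cv2.imwrite('pics/top2z.png',im)
"
```

```text
[ 0.53219794 -0.34612144  0.14773261] [-0.00022059 -0.02116568 -0.03344862  0.00081411 -0.00016012  0.00115323]
```

View pics/top2z.png

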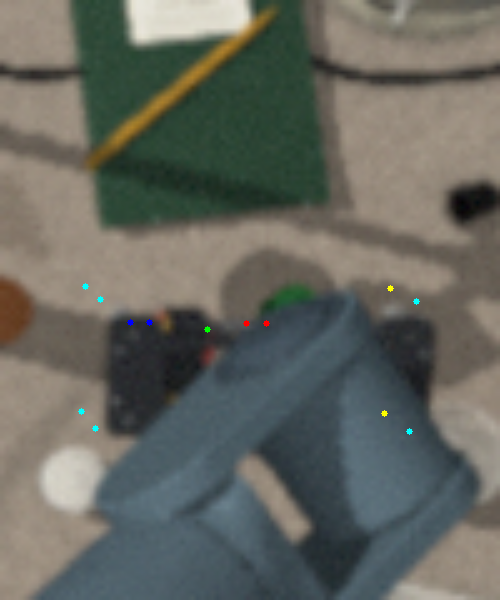

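View pics/side2.png

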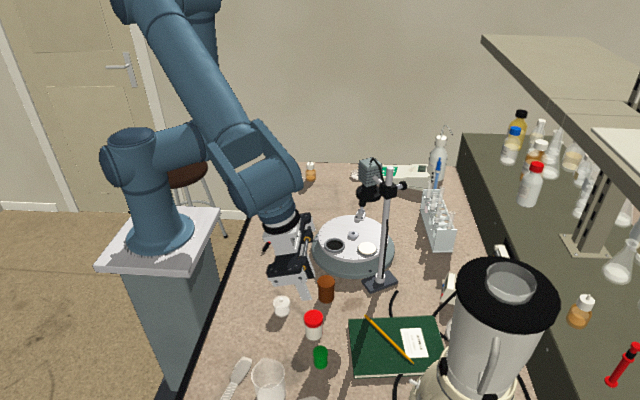

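```bash
python3 -c "
from h import *
p=np.array([.1519,.632,.1953]);Rm=np.array([[0,.2336,.9723],[0,.9723,-.2336],[-1,0,0]])
for c,o,n in(('side',(190,0),'a'),('top',(0,300),'b')):
  im=cv2.imread(f'pics/{c}0.png');o=np.array(o);im=cv2.resize(im[o[1]:o[1]+130,o[0]:o[0]+130],None,fx=5,fy=5)
  for v,col in (([.025,-.047,0],(0,0,255)),([.025,.047,0],(255,0,0)),([-.072,-.088,0],(0,255,255)),([-.072,.088,0],(255,255,0)),([0,0,0],(0,255,0))):
    q=proj(c,p+Rm@np.array(v))[0];cv2.circle(im,tuple(int(x) for x in (q-o)*5),4,col,-1)
  cv2.imwrite(f'pics/ov{n}.png',im[:600])
"
```

```text
(no output)
```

View pics/ova.png

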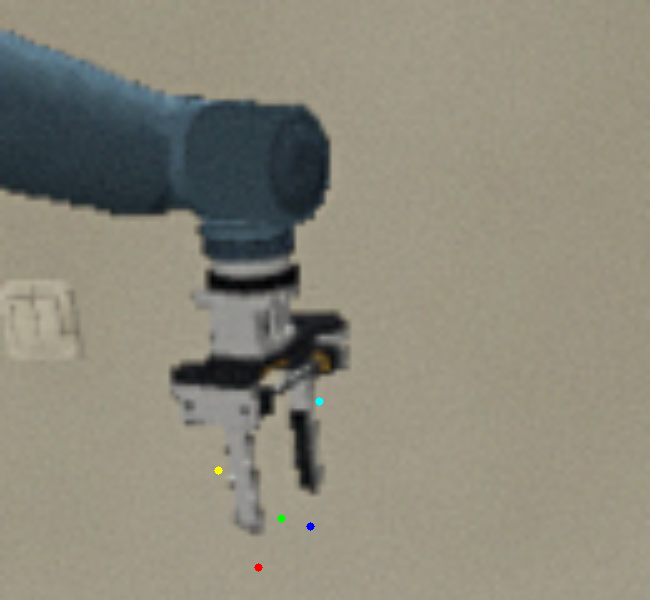

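View pics/ovb.png

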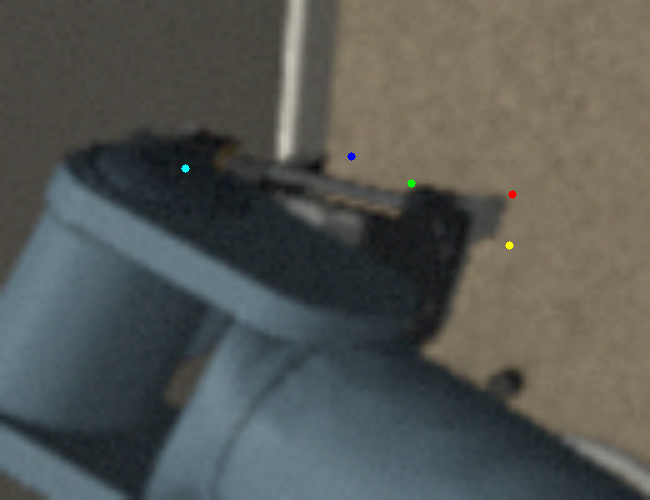

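```bash
python3 -c "
from h import *
def ony(px,y):
  e,d=ray('side',px);return e+d*(y-e[1])/d[1]
print('now tip', ony((305.7,299),-.382), 'reported', [.532+.0065,-.382,.1477-.0241])
for y in(.58,.587,.6): print('start tip', ony((240.5,105.5),y))
print('start exp',[.152-.047*.2336,.632-.047*.972,.17])
print(ony((190+62,98),.632+.046))
"
python3 -c "
import cv2
a=cv2.imread('pics/side0.png')[40:120,210:290];cv2.imwrite('pics/g.png',cv2.resize(a,None,fx=8,fy=8,interpolation=2)[:600])"
```

```text
now tip [ 0.52523114 -0.382       0.16224976] reported [0.5385, -0.382, 0.1236]
start tip [0.1422926  0.58       0.20737265]
start tip [0.14011086 0.587      0.20461298]
start tip [0.13605908 0.6        0.19948789]
start exp [0.1410208, 0.5863160000000001, 0.17]
[0.1665155  0.678      0.20315179]
```

View pics/g.png

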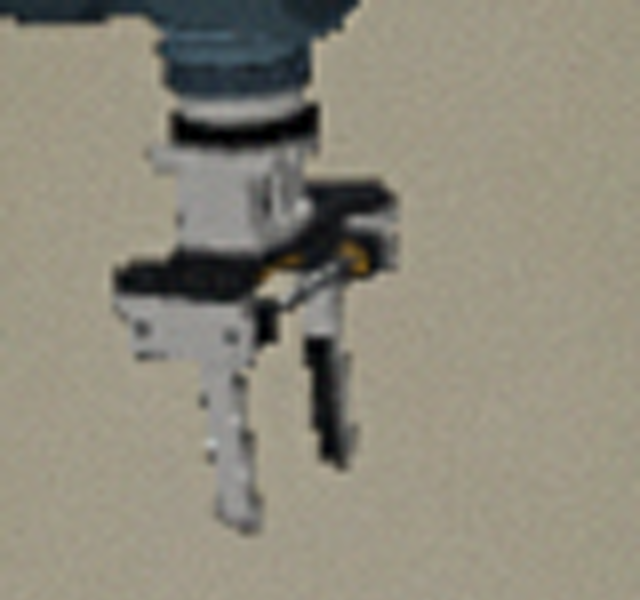

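```bash
python3 -c "
from h import *
b=onz('side',(380.5,277),.01);print('post base',b,np.hypot(*(b[:2]-[.6177,-.0324])))
for h in(.3,.33,.364,.4):print(h,proj('side',[b[0],b[1],h]),proj('top',[b[0],b[1],h]))
print(tri((390,168.3),(369.6,140)))
print(proj('side',[.6569,-.091,.239]),proj('top',[.6569,-.091,.239]),proj('side',[.6569,-.091,.34]))
a=cv2.imread('pics/side0.png')[150:250,320:440];cv2.imwrite('pics/l.png',cv2.resize(a,None,fx=6,fy=6,interpolation=2)[:600])
a=cv2.imread('pics/top0.png')[120:200,310:400];cv2.imwrite('pics/lt.png',cv2.resize(a,None,fx=7,fy=7,interpolation=2)[:600])
"
```

```text
post base [ 0.69875168 -0.15410518  0.01      ] 0.14622422910599472
0.3 [[388.74460432 188.37595742]] [[363.47500976 140.71233607]]
0.33 [[389.74265308 177.39155851]] [[364.65173822 138.22610744]]
0.364 [[390.91168701 164.45099912]] [[366.05151021 135.26884233]]
0.4 [[392.19515067 150.14931677]] [[367.61635483 131.96311071]]
(array([ 0.69205489, -0.16404725,  0.35855228]), np.float64(0.009256835163998629))
[[369.30589269 194.53748864]] [[339.49976649 159.50115036]] [[371.35745697 159.75673933]]
```

View pics/l.png

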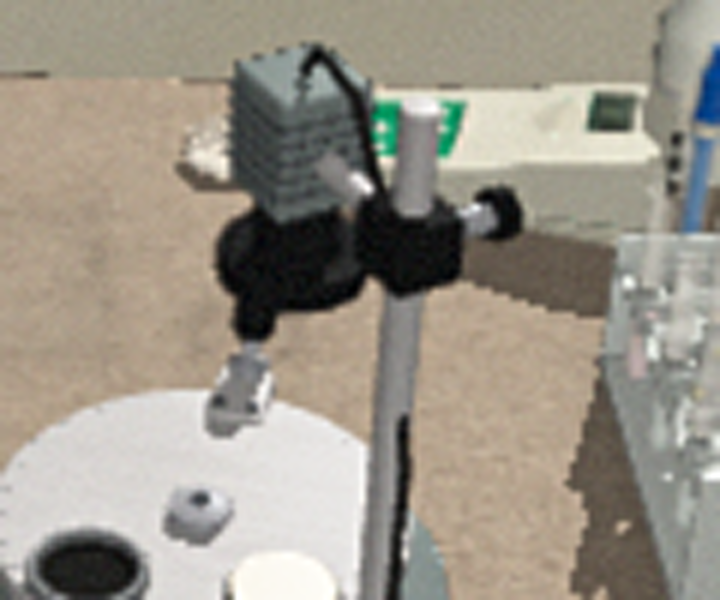

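View pics/lt.png

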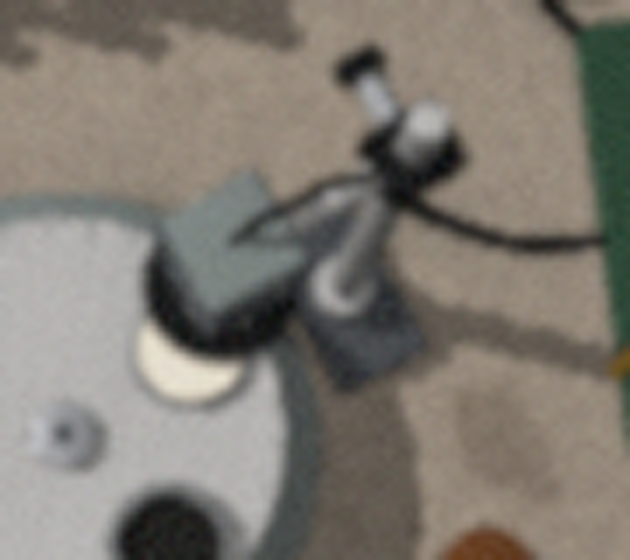

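Emit:
move_arm(plan=[[0.64,0.028,-0.0015,-0.0075,0,0,0],[0.64,0.028,0,-0.0075,0,0,0],[0.64,0.026,0,-0.007,0,0,0],[0.64,0,0,0,0,0,0],[0.64,0,0,0,0,0,0]])

```text
t: 4.6
tool_pos: [0.5335, -0.3495, 0.0651]
tool_rot: [-0.001, 1.307, -0.001]
wrist_force: [1.0, -0.3, 0.2]
width: 0.0602
```

```bash
cat > ov.py <<'E'
from h import *
import sys
def ov(n,cam="side",o=(230,200),sz=(170,200),f=3.5,pts=()):
    s=arm.get_state();Rm=rot(s['tool_rot'])
    im=save(cam,n+'.png')[:,:,::-1].copy();o=np.array(o)
    im=cv2.resize(im[o[1]:o[1]+sz[1],o[0]:o[0]+sz[0]],None,fx=f,fy=f,interpolation=2)
    w=s['width']/2
    L=[(s['tool_pos']+Rm@np.array([.025,y,0]),(0,0,255)) for y in(-w-.012,-w,w,w+.012)]+[(s['tool_pos'],(0,255,0))]+[(np.array(p),(255,0,255)) for p in pts]
    for p,c in L:
        q=(proj(cam,p)[0]-o)*f;cv2.circle(im,(int(q[0]),int(q[1])),2,c,-1)
    cv2.imwrite('pics/'+n+'z.png',im)
E
python3 -c "
from ov import *
tgt([.533,-.347,.054],RT)
ov('side3')
"
```

```text
t 4.6 pos [ 0.5335 -0.3495  0.0651] q [-0.85  0.24  1.84  0.25  0.9  -2.56] w 0.0602 F [ 0.98 -0.29  0.21]
shift tool [ 0.0046  0.0025 -0.0033] world [-0.002   0.0025 -0.0053] turn deg [0.02 0.09 0.08]
```

View pics/side3z.png

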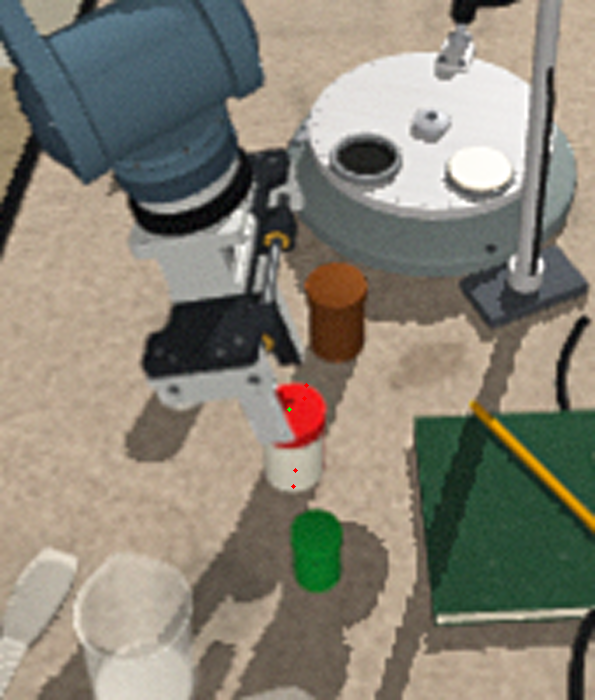

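```bash
python3 -c "
from h import *
def ony(px,y):
  e,d=ray('side',px);return e+d*(y-e[1])/d[1]
for px in((304.5,327),(309.4,327),(313.5,325)): print(ony(px,-.385))
"
```

```text
[ 0.519182   -0.385       0.07298953]
[ 0.53024538 -0.385       0.07402628]
[ 0.53968404 -0.385       0.08186496]
```

Emit:
move_arm(plan=[[0.35,0,0,0,0,0,0],[0.35,0,0,0,0,0,0],[0.35,0,0,0,0,0,0],[0.35,0,0,0,0,0,0]])

```text
t: 5.05
tool_pos: [0.5329, -0.3492, 0.0637]
tool_rot: [-0.0, 1.308, -0.001]
wrist_force: [0.5, -0.2, -0.4]
width: 0.0339
```

```bash
sed -i 's/-.006\*Rt\[:,0\]/+(OFF-.006)*Rt[:,0]/; s/\[.025,y,0\]/[.025-OFF,y,0]/' h.py ov.py; echo "OFF=.034">>h.py; python3 -c "
from ov import *
tgt([.533,-.347,.053],RT)
ov('side4')"
```

```text
t 5.05 pos [ 0.5329 -0.3492  0.0637] q [-0.85  0.24  1.84  0.25  0.9  -2.56] w 0.0339 F [ 0.51 -0.22 -0.36]
shift tool [ 0.0383  0.0022 -0.0027] world [ 0.0073  0.0022 -0.0377] turn deg [-0.    0.03  0.03]
```

View pics/side4z.png

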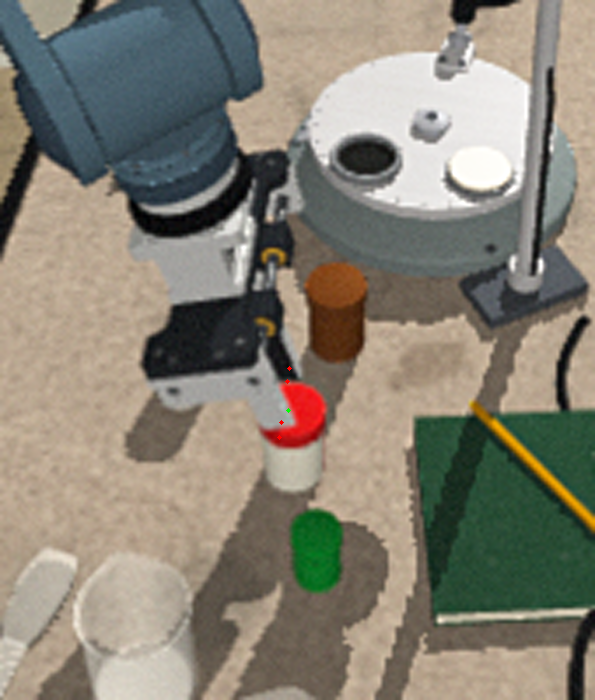

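Emit:
move_arm(plan=[[0.64,0,0.002,0,0,0,0],[0.64,0,0,0,0,0,0],[0.64,0,0,0,0,0,0],[0.64,0,0,0,0,0,0],[0.64,0.019,0,-0.0015,0,0,0],[0.64,0.019,0,-0.0015,0,0,0],[0.64,0,0,0,0,0,0]])

```text
t: 5.8
tool_pos: [0.5383, -0.3453, 0.0229]
tool_rot: [0.003, 1.312, 0.003]
wrist_force: [-1.0, 0.7, 0.1]
width: 0.06
```

Emit:
move_arm(plan=[[0.3,0,0,0,0,0,0],[0.3,0,0,0,0,0,0],[0.3,0,0,0,0,0,0],[0.3,0,0,0,0,0,0]], newtons=15)

```text
t: 6.2
tool_pos: [0.5402, -0.3476, 0.0268]
tool_rot: [-0.001, 1.308, -0.001]
wrist_force: [1.1, 0.0, 1.2]
width: 0.0448
```

```bash
python3 -c "
from ov import *
tgt([.533,-.347,.053],RT)
ov('side5')"
```

```text
t 6.2 pos [ 0.5402 -0.3476  0.0268] q [-0.84  0.31  1.84  0.26  0.83 -2.57] w 0.0448 F [1.05 0.01 1.2 ]
shift tool [ 0.0009  0.0006 -0.0002] world [ 0.0001  0.0006 -0.0009] turn deg [0.   0.08 0.08]
```

View pics/side5z.png

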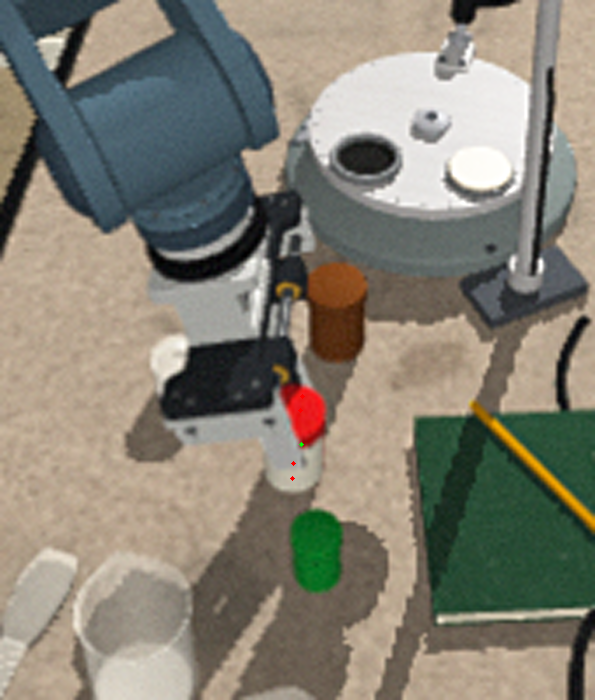

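Emit:
move_arm(plan=[[0.3,-0.025,0,0.007,0,0,0],[0.3,-0.03,0,0.008,0,0,0],[0.3,-0.032,0,0.0085,0,0,0],[0.3,0.0,0.015,0,0,0,0],[0.3,0,0.025,0,0,0,0],[0.3,0,0.03,0,0,0,0],[0.3,0,0.03,0,0,0,0],[0.3,0,0.03,0,0,0,0]])

```text
t: 7.05
tool_pos: [0.5387, -0.2146, 0.114]
tool_rot: [0.002, 1.311, 0.001]
wrist_force: [1.3, -0.9, -0.7]
width: 0.0445
```

Emit:
move_arm(plan=[[0.3,0.0015,0.03,0.006,0,0,0],[0.3,0.0015,0.03,0.006,0,0,0],[0.3,0.0015,0.03,0.006,0,0,0],[0.3,0.0015,0.02,0.006,0,0,0],[0.3,0.0015,0.015,0.006,0,0,0],[0.3,0,0.009,0,0,0,0],[0.3,0,0,0,0,0,0]])

```text
t: 7.75
tool_pos: [0.5698, -0.0815, 0.115]
tool_rot: [-0.0, 1.311, 0.002]
wrist_force: [0.4, -0.7, -0.5]
width: 0.0449
```

```bash
python3 -c "
from ov import *
s=arm.get_state();print(s['tool_pos'],s['tool_rot'],s['qpos'],s['width'],s['wrist_force']);p=np.array([.5737,-.0835,.0808])-s['tool_pos'];print(p,rot(s['tool_rot']).T@p)
ov('side6')"
```

```text
[ 0.56975823 -0.08148119  0.11498446] [-4.65078794e-04  1.31108726e+00  1.95914767e-03] [-3.90000483e-01  1.04170578e-04  2.00176336e+00  1.26060138e-01
  9.03059613e-01 -2.02875747e+00] 0.044921517235329014 [ 0.43649175 -0.74153284 -0.45626853]
[ 0.00394177 -0.00201881 -0.03418446] [ 0.03404792 -0.00205178 -0.00497191]
```

View pics/side6z.png

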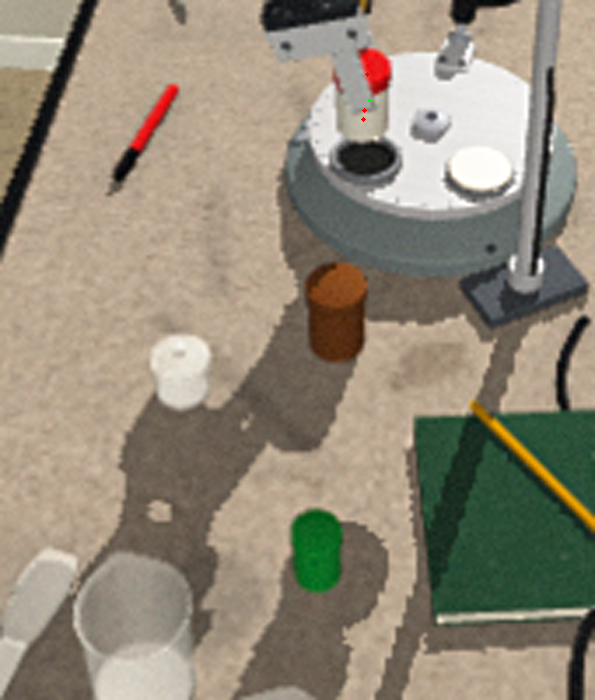

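Emit:
move_arm(plan=[[0.3,0.008,-0.002,0.002,0,0,0],[0.3,0.008,0,-0.002,0,0,0],[0.3,0.006,0,-0.0015,0,0,0],[0.3,0,0,0,0,0,0],[0.3,0,0,0,0,0,0]])

```text
t: 8.3
tool_pos: [0.5748, -0.0852, 0.0942]
tool_rot: [0.001, 1.31, -0.0]
wrist_force: [0.0, 0.7, -0.3]
width: 0.0444
```

```bash
python3 -c "
from ov import *
s=arm.get_state();print(s['tool_pos'],s['width'],s['wrist_force']);p=np.array([.5737,-.0835,.0808])-s['tool_pos'];print(p,rot(s['tool_rot']).T@p)
jb=np.array([.5737,-.0835,.0808])-p; b=[.5665,-.0829,.054]-p;print(b)
ring=[[b[0]+.021*np.cos(a),b[1]+.021*np.sin(a),b[2]] for a in np.linspace(0,6.28,24)]+[[.5665+.025*np.cos(a),-.0829+.025*np.sin(a),.061] for a in np.linspace(0,6.28,24)]
ov('side7',o=(290,190),sz=(90,80),f=8,pts=ring)
ov('top7',cam='top',o=(290,160),sz=(80,70),f=8,pts=ring)"
```

```text
[ 0.57480705 -0.08515539  0.09419009] 0.044366427181163105 [ 0.03451616  0.69875208 -0.34705257]
[-0.00110705  0.00165539 -0.01339009] [ 0.01265091  0.00165097 -0.00452649]
[ 0.56760705 -0.08455539  0.06739009]
```

View pics/side7z.png

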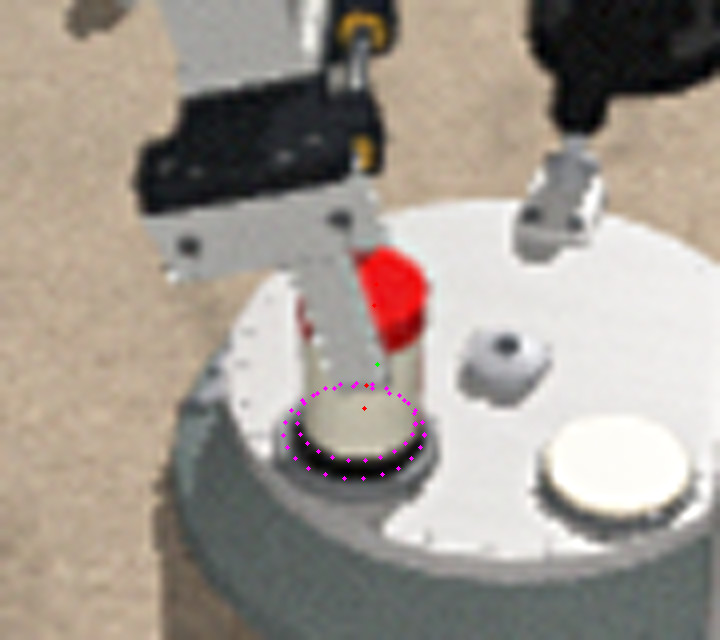

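View pics/top7z.png

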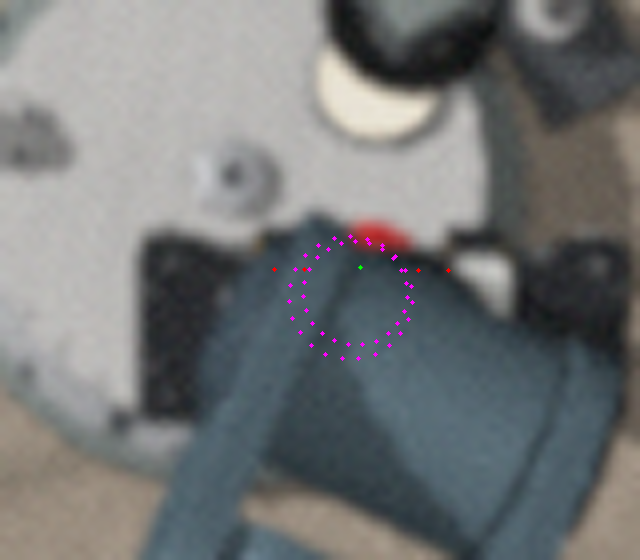

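Emit:
move_arm(plan=[[0.3,0.003,0.0012,-0.0015,0,0,0],[0.3,0.003,0,-0.001,0,0,0],[0.3,0.003,0,-0.0008,0,0,0],[0.3,0.002,0,-0.0005,0,0,0],[0.3,0,0,0,0,0,0],[0.3,0,0,0,0,0,0]])

```text
t: 9.0
tool_pos: [0.5742, -0.0838, 0.083]
tool_rot: [0.0, 1.309, -0.0]
wrist_force: [0.8, 0.1, -1.2]
width: 0.0446
```

```bash
python3 -c "
from ov import *
s=arm.get_state();print(s['tool_pos'],s['width'],s['wrist_force']);p=np.array([.5737,-.0835,.0808])-s['tool_pos'];print(p,rot(s['tool_rot']).T@p)
ov('side8',o=(290,190),sz=(90,80),f=8)"
```

```text
[ 0.57424674 -0.08378489  0.08301024] 0.04456510282484036 [ 0.80744796  0.0601495  -1.22705553]
[-0.00054674  0.00028489 -0.00221024] [ 0.00199349  0.00028477 -0.00110007]
```

View pics/side8z.png

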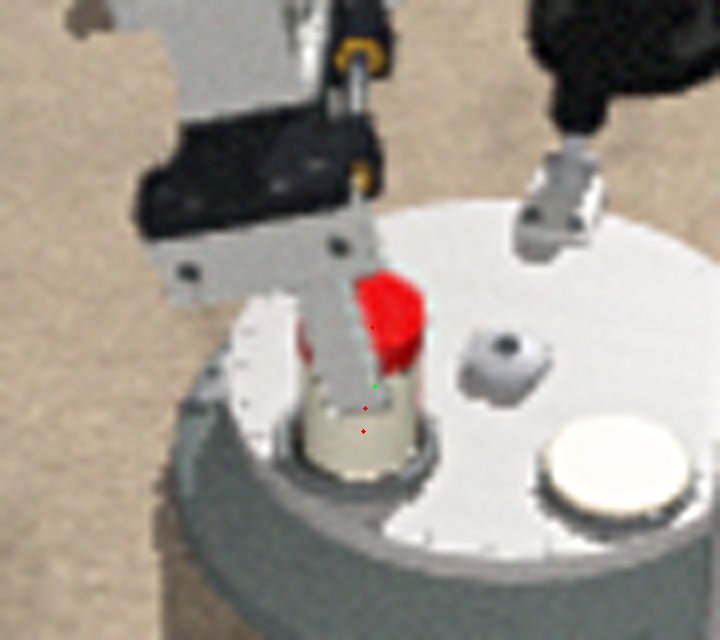

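Emit:
move_arm(plan=[[0.3,0.0015,0,-0.0004,0,0,0],[0.3,0,0,0,0,0,0],[0.55,0,0,0,0,0,0],[0.64,0,0,0,0,0,0],[0.64,0,0,0,0,0,0],[0.64,0,0,0,0,0,0]])

```text
t: 9.65
tool_pos: [0.5744, -0.0839, 0.0817]
tool_rot: [0.0, 1.309, -0.0]
wrist_force: [-0.3, 0.7, -0.3]
width: 0.0601
```

Emit:
move_arm(plan=[[0.64,-0.015,0,0,0,0,0],[0.64,-0.03,0,0,0,0,0],[0.64,-0.03,0,0,0,0,0],[0.64,-0.03,0,0,0,0,0],[0.64,0,0,0,0,0,0]])

```text
t: 10.15
tool_pos: [0.5493, -0.0849, 0.188]
tool_rot: [-0.003, 1.301, -0.003]
wrist_force: [0.1, 0.3, 0.2]
width: 0.0604
```

```bash
python3 -c "
from ov import *
th=np.radians(78.7);r=np.array([np.cos(th),np.sin(th),0]);a=np.sin(np.radians(26))*r+np.cos(np.radians(26))*np.array([0,0,1.])
K=np.array([.6177,-.0324,0])+.133*r+[0,0,.087]
RK=Rx(-a,[np.sin(th),-np.cos(th),0]);print(K,RK)
tgt(K+.08*a,RK)
s=arm.get_state();print(s['tool_rot'])
ov('side9',o=(290,150),sz=(110,110),f=5.4,pts=[K,K+.013*a,K-.013*a])
ov('top9',cam='top',o=(255,130),sz=(120,90),f=6,pts=[K,K+.013*a,K-.013*a])"
```

```text
[0.64376084 0.09802175 0.087     ] [[-8.58971360e-02  9.80614659e-01 -1.76115228e-01]
 [-4.29873172e-01 -1.95946144e-01 -8.81370617e-01]
 [-8.98794046e-01  1.24732731e-17  4.38371147e-01]]
t 10.15 pos [ 0.5493 -0.0849  0.188 ] q [-0.41 -0.15  2.    0.12  1.04 -2.03] w 0.0604 F [0.06 0.29 0.2 ]
shift tool [0.078  0.2055 0.081 ] world [ 0.0989  0.2052 -0.0543] turn deg [ 94.87  -7.45 -35.76]
[-0.0028199   1.30074568 -0.00265329]
```

View pics/side9z.png

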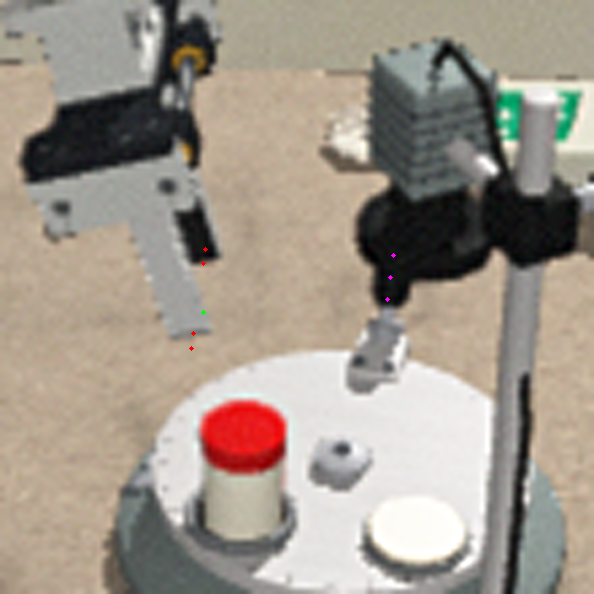

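View pics/top9z.png

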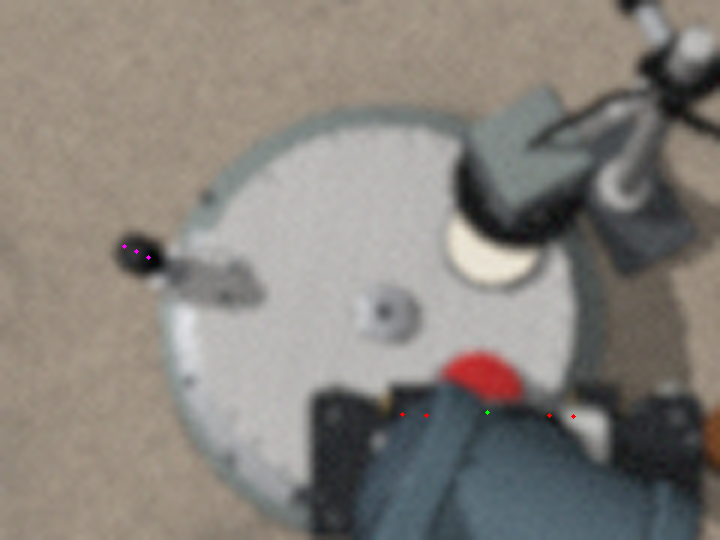

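Emit:
move_arm(plan=[[0.64,-0.01,0.03,0,0,0,0],[0.64,-0.01,0.045,0,0,0,0],[0.64,0,0.045,0,0,0,0],[0.64,0,0.045,0,0,0,0],[0.64,0,0.04,0,7.3,-0.573,-2.75],[0.64,0,0,0,7.3,-0.573,-2.75],[0.64,0,0,0,7.3,-0.573,-2.75],[0.64,0,0,0,7.3,-0.573,-2.75]])

```text
t: 11.05
tool_pos: [0.5409, 0.1125, 0.1995]
tool_rot: [0.291, 1.245, -0.472]
wrist_force: [-1.2, -0.5, 0.3]
width: 0.06
```

Emit:
move_arm(plan=[[0.64,0,0,0,7.3,-0.573,-2.75],[0.64,0,0,0,7.3,-0.573,-2.75],[0.64,0,0,0,7.3,-0.573,-2.75],[0.64,0,0,0,7.3,-0.573,-2.75],[0.64,0,0,0,7.3,-0.573,-2.75],[0.64,0,0,0,7.3,-0.573,-2.75],[0.64,0,0,0,7.3,-0.573,-2.75],[0.64,0,0,0,7.3,-0.573,-2.75]])

```text
t: 11.85
tool_pos: [0.5411, 0.1122, 0.1994]
tool_rot: [0.883, 0.89, -1.432]
wrist_force: [0.2, -0.4, -0.7]
width: 0.06
```

```bash
cat >> h.py <<'E'
AX=np.array([.6177,-.0324,0])
def knob(phi=0.,lift=0.):
    th=np.radians(78.7)+phi;r=np.array([np.cos(th),np.sin(th),0]);a=np.sin(np.radians(26))*r+np.cos(np.radians(26))*np.array([0,0,1.])
    return AX+.133*r+[0,0,.087]+a*lift, Rx(-a,[np.sin(th),-np.cos(th),0]), a
E
python3 -c "
from h import *
K,RK,a=knob()
tgt(K+.06*a,RK)"
```

```text
t 11.85 pos [0.5411 0.1122 0.1994] q [ 0.21  0.15  1.71 -0.42  1.44  0.33] w 0.06 F [ 0.21 -0.44 -0.67]
shift tool [ 0.0716  0.1077 -0.0373] world [ 0.1054 -0.0004 -0.0836] turn deg [ 9.03 -0.74 -2.52]
```

Emit:
move_arm(plan=[[0.64,0,0,0,4.5,-0.37,-1.26],[0.64,0,0,0,4.5,-0.37,-1.26],[0.64,0,0.03,0,0,0,0],[0.64,0,0.03,0,0,0,0],[0.64,0,0.03,0,0,0,0],[0.64,0,0,0,0,0,0]])

```text
t: 12.45
tool_pos: [0.6317, 0.0937, 0.1991]
tool_rot: [0.974, 0.801, -1.557]
wrist_force: [-0.6, -1.3, 0.3]
width: 0.0602
```

```bash
python3 -c "
from h import *
K,RK,a=knob()
tgt(K+.03*a,RK)"
```

```text
t 12.45 pos [0.6317 0.0937 0.1991] q [ 0.16  0.36  1.46 -0.42  1.49  0.42] w 0.0602 F [-0.56 -1.27  0.34]
shift tool [ 0.096  0.011 -0.055] world [ 0.0122  0.0052 -0.1103] turn deg [ 0.2  -0.04 -0.1 ]
```

Emit:
move_arm(plan=[[0.64,0,0.011,-0.025,0.2,0,0],[0.64,0.01,0,-0.03,0,0,0],[0.64,0.03,0,0,0,0,0],[0.64,0.03,0,0,0,0,0],[0.64,0.026,0,0,0,0,0],[0.64,0,0,0,0,0,0],[0.64,0,0,0,0,0,0]])

```text
t: 13.15
tool_pos: [0.6421, 0.1003, 0.0911]
tool_rot: [0.976, 0.799, -1.557]
wrist_force: [0.6, 0.5, -0.5]
width: 0.0599
```

```bash
python3 -c "
from ov import *
K,RK,a=knob()
tgt(K+.003*a,RK)
P=[K,K+.013*a,K-.013*a]
ov('side10',o=(320,150),sz=(90,90),f=6.5,pts=P)
ov('top10',cam='top',o=(245,130),sz=(90,80),f=7,pts=P)"
```

```text
t 13.15 pos [0.6421 0.1003 0.0911] q [ 0.16  0.5   1.49 -0.43  1.34  0.5 ] w 0.0599 F [ 0.62  0.51 -0.51]
shift tool [ 0.0295  0.002  -0.0001] world [-0.0005 -0.013  -0.0266] turn deg [ 0.05 -0.07 -0.18]
```

View pics/side10z.png

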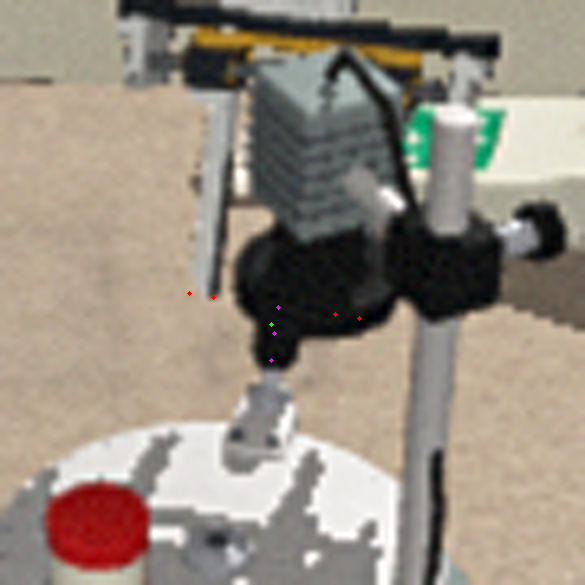

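View pics/top10z.png

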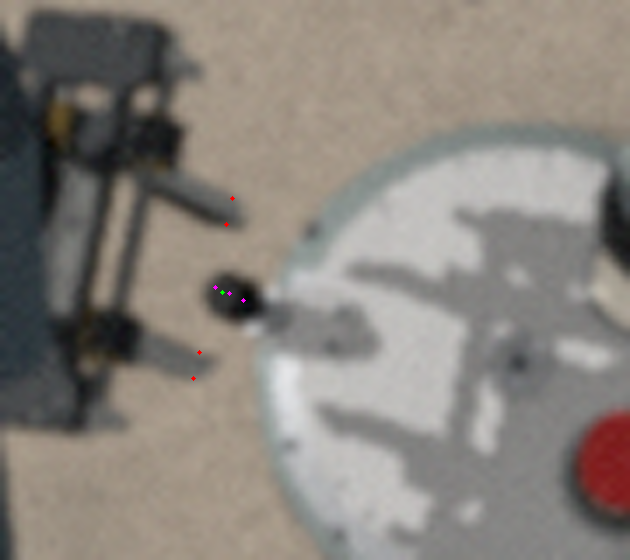

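Emit:
move_arm(plan=[[0.64,0.01,0.001,0,0,0,0],[0.64,0.01,0,0,0,0,0],[0.64,0.009,0,0,0,0,0],[0.64,0,0,0,0,0,0]])

```text
t: 13.65
tool_pos: [0.6403, 0.0867, 0.0639]
tool_rot: [0.976, 0.799, -1.558]
wrist_force: [-1.3, 0.6, -0.1]
width: 0.0599
```

```bash
python3 -c "
from ov import *
K,RK,a=knob()
tgt(K+.003*a,RK)
P=[K,K+.013*a,K-.013*a]
ov('side11',o=(320,150),sz=(90,90),f=6.5,pts=P)
ov('top11',cam='top',o=(245,130),sz=(90,80),f=7,pts=P)"
```

```text
t 13.65 pos [0.6403 0.0867 0.0639] q [ 0.15  0.52  1.51 -0.44  1.3   0.5 ] w 0.0599 F [-1.35  0.57 -0.09]
shift tool [-0.0009  0.0012 -0.0005] world [0.0013 0.0006 0.0006] turn deg [ 0.03 -0.05 -0.11]
```

View pics/side11z.png

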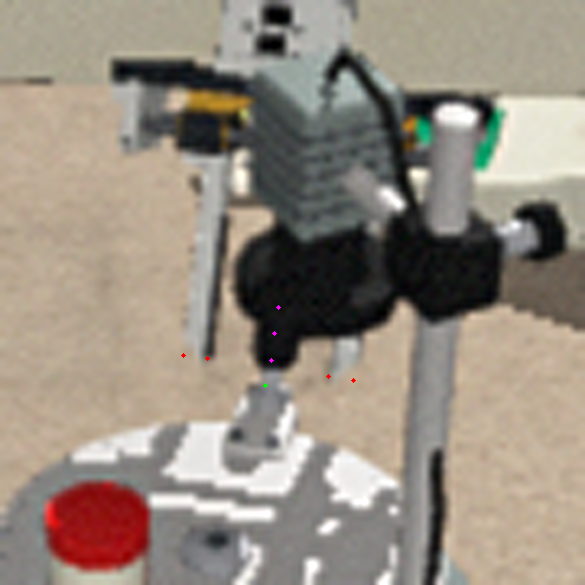

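View pics/top11z.png

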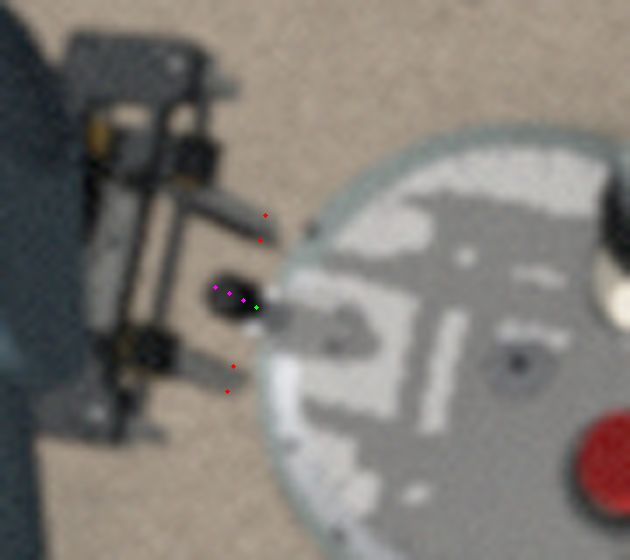

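Emit:
move_arm(plan=[[0.15,0,0.0005,0,0,0,0],[0.1,0,0,0,0,0,0],[0.1,0,0,0,0,0,0],[0.1,0,0,0,0,0,0],[0.1,0,0,0,0,0,0],[0.1,0,0,0,0,0,0]], newtons=35)

```text
t: 14.35
tool_pos: [0.6422, 0.0874, 0.066]
tool_rot: [0.978, 0.798, -1.555]
wrist_force: [-0.4, -0.3, 0.6]
width: 0.0213
```

```bash
python3 -c "
from ov import *
K,RK,a=knob()
tgt(K+.003*a,RK)
s=arm.get_state();print(rot(s['tool_rot']).T@s['wrist_force'])"
```

```text
t 14.35 pos [0.6422 0.0874 0.066 ] q [ 0.15  0.52  1.51 -0.44  1.3   0.5 ] w 0.0213 F [-0.41 -0.28  0.65]
shift tool [ 0.0015 -0.0006 -0.0004] world [-0.0006 -0.0001 -0.0015] turn deg [-0.02 -0.12 -0.29]
[-0.4317113  -0.34717312  0.6020554 ]
```

Emit:
move_arm(plan=[[0.1,-0.004,0,0,0,0,0],[0.1,-0.004,0,0,0,0,0],[0.1,-0.003,0,0,0,0,0],[0.1,0,0,0,0,0,0],[0.1,0,0,0,0,0,0]])

```text
t: 14.85
tool_pos: [0.6423, 0.0918, 0.0749]
tool_rot: [0.977, 0.799, -1.557]
wrist_force: [-0.6, -4.6, -9.0]
width: 0.0211
```

```bash
python3 -c "
from ov import *
K,RK,a=knob()
tgt(K+.014*a,RK)
s=arm.get_state();print(rot(s['tool_rot']).T@s['wrist_force'])"
```

```text
t 14.85 pos [0.6423 0.0918 0.0749] q [ 0.15  0.51  1.5  -0.44  1.32  0.5 ] w 0.0211 F [-0.63 -4.61 -8.95]
shift tool [ 0.0004  0.0003 -0.0004] world [ 0.0003  0.0002 -0.0005] turn deg [ 0.02 -0.08 -0.18]
[10.08370959  0.2560794   0.26657886]
```

```bash
cat >> h.py <<'E'
def swing(deg):
    s=arm.get_state();Rm=rot(s["tool_rot"]);p=s["tool_pos"]-AX
    Z=R.from_rotvec([0,0,np.radians(deg)]).as_matrix()
    print("swing",deg,"shift",np.round(Rm.T@(Z@p-p),5),"turn",np.round(Rm.T@np.array([0,0,deg]),3))
def where():
    s=arm.get_state();Rm=rot(s["tool_rot"]);a=-Rm[:,0]
    g=s["tool_pos"]+(OFF-.006)*a  # true grasp point
    d=g-AX;ph=np.arctan2(-Rm[0,1]*-1,0) if 0 else np.arctan2(d[1],d[0])-np.radians(78.7)
    f=Rm.T@s["wrist_force"]
    yaw=np.arctan2(Rm[0,1],-Rm[1,1])-np.radians(78.7)
    print("t",round(s["t"],2),"phi pos",round(ph,4),"yaw",round(yaw,4),"r",round(np.hypot(d[0],d[1]),4),"z",round(g[2],4),"tiltdeg",round(np.degrees(np.arccos(a[2])),2),"Ftool",np.round(f,2),"w",round(s["width"],4),"q",np.round(s["qpos"],2))
E
python3 -c "
from h import *
where()
K,RK,a=knob()
for d in(2,4,.7):swing(d)
# ideal
s=dict(tool_pos=K+.014*a-(OFF-.006)*a,tool_rot=RK)
p=s['tool_pos']-AX
for d in(2,4,.7):
  Z=R.from_rotvec([0,0,np.radians(d)]).as_matrix();print(d,RK.T@(Z@p-p),RK.T@[0,0,d])
"
```

```text
t 14.85 phi pos 0.0025 yaw 0.0017 r 0.1389 z 0.1001 tiltdeg 25.92 Ftool [10.08  0.26  0.27] w 0.0211 q [ 0.15  0.51  1.5  -0.44  1.32  0.5 ]
swing 2 shift [ 2.00e-05 -4.42e-03  8.00e-05] turn [-1.799  0.005  0.874]
swing 4 shift [ 0.00011 -0.00883  0.00029] turn [-3.597  0.011  1.749]
swing 0.7 shift [ 0.00e+00 -1.55e-03  1.00e-05] turn [-0.63   0.002  0.306]
2 [ 3.38779326e-05 -4.42744801e-03  6.94600554e-05] [-1.79758809e+00  2.49465461e-17  8.76742294e-01]
4 [ 0.00013547 -0.0088495   0.00027776] [-3.59517619e+00  4.98930922e-17  1.75348459e+00]
0.7 [ 4.15041654e-06 -1.54988298e-03  8.50961498e-06] [-6.29155832e-01  8.73129114e-18  3.06859803e-01]
```

Swing 30° first (2°, then 4° rows), then check.

Emit:
move_arm(plan=[[0.1,0,-0.00443,0.0001,-1.8,0,0.877],[0.1,0.0001,-0.00885,0.0003,-3.595,0,1.753],[0.1,0.0001,-0.00885,0.0003,-3.595,0,1.753],[0.1,0.0001,-0.00885,0.0003,-3.595,0,1.753],[0.1,0.0001,-0.00885,0.0003,-3.595,0,1.753],[0.1,0.0001,-0.00885,0.0003,-3.595,0,1.753],[0.1,0.0001,-0.00885,0.0003,-3.595,0,1.753],[0.1,0,-0.00443,0.0001,-1.8,0,0.877]])

```text
t: 15.65
tool_pos: [0.5807, 0.0887, 0.076]
tool_rot: [0.709, 0.952, -1.129]
wrist_force: [2.7, -4.2, -9.4]
width: 0.0213
```

```bash
python3 -c "
from ov import *
where()
K,RK,a=knob(np.radians(28))
tgt(K+.014*a,RK)
ov('side12',o=(290,150),sz=(110,110),f=5.4)
ov('top12',cam='top',o=(255,130),sz=(120,90),f=6)"
```

```text
t 15.65 phi pos 0.4947 yaw 0.4946 r 0.139 z 0.1011 tiltdeg 26.07 Ftool [10.57  1.28  0.2 ] w 0.0213 q [ 0.18  0.27  1.83 -0.53  1.05  0.15]
t 15.65 pos [0.5807 0.0887 0.076 ] q [ 0.18  0.27  1.83 -0.53  1.05  0.15] w 0.0213 F [ 2.68 -4.22 -9.41]
shift tool [ 0.0013  0.0006 -0.0008] world [ 0.0006  0.0004 -0.0016] turn deg [ 0.19  0.06 -0.38]
```

View pics/side12z.png

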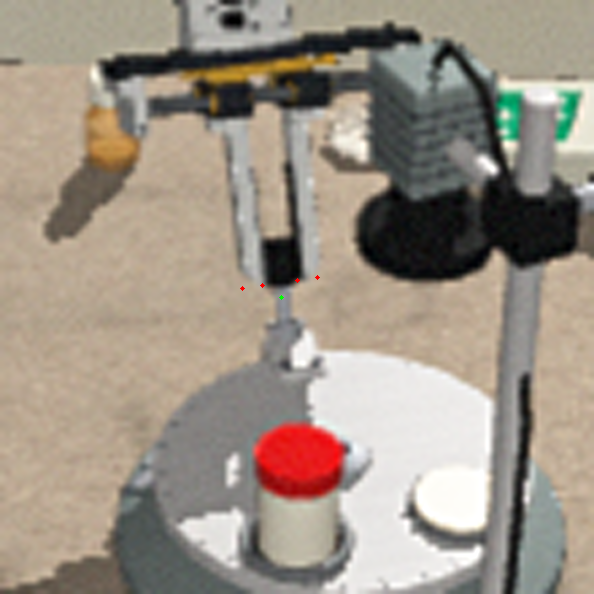

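View pics/top12z.png

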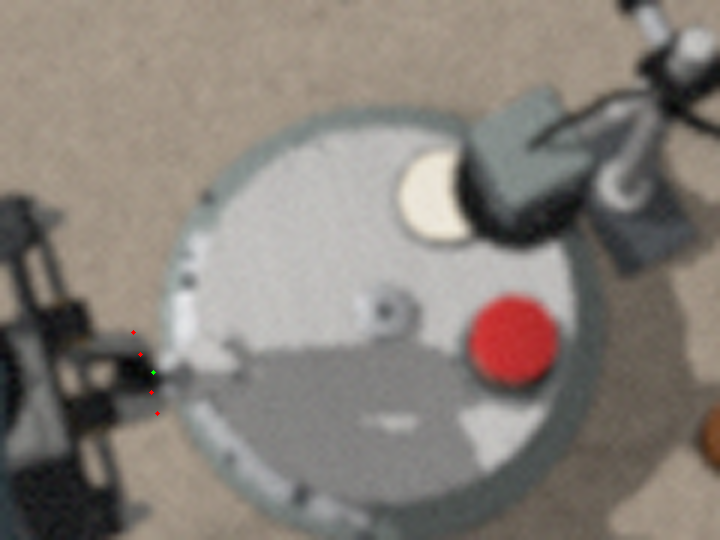

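Emit:
move_arm(plan=[[0.1,0,-0.00443,0.0001,-1.8,0,0.877],[0.1,0.0001,-0.00885,0.0003,-3.595,0,1.753],[0.1,0.0001,-0.00885,0.0003,-3.595,0,1.753],[0.1,0.0001,-0.00885,0.0003,-3.595,0,1.753],[0.1,0.0001,-0.00885,0.0003,-3.595,0,1.753],[0.1,0.0001,-0.00885,0.0003,-3.595,0,1.753],[0.1,0.0001,-0.00885,0.0003,-3.595,0,1.753],[0.1,0.0001,-0.00885,0.0003,-3.595,0,1.753]])

```text
t: 16.55
tool_pos: [0.5255, 0.0543, 0.0764]
tool_rot: [0.419, 1.057, -0.666]
wrist_force: [4.0, -3.3, -9.9]
width: 0.0214
```

Emit:
move_arm(plan=[[0.1,0.0001,-0.00885,0.0003,-3.595,0,1.753],[0.1,0,-0.00443,0.0001,-1.8,0,0.877],[0.1,0,-0.00443,0.0001,-1.8,0,0.877],[0.1,0,0,0,0,0,0]])

```text
t: 16.95
tool_pos: [0.5141, 0.0402, 0.0764]
tool_rot: [0.343, 1.075, -0.545]
wrist_force: [3.0, -2.9, -9.8]
width: 0.0214
```

```bash
python3 -c "
from ov import *
where()
K,RK,a=knob(np.radians(66))
tgt(K+.014*a,RK)
ov('side13',o=(290,150),sz=(110,110),f=5.4)
ov('top13',cam='top',o=(255,130),sz=(120,90),f=6)"
```

```text
t 16.95 phi pos 1.1571 yaw 1.1555 r 0.1388 z 0.1015 tiltdeg 26.25 Ftool [10.65 -0.68 -0.63] w 0.0214 q [ 0.   -0.1   2.22 -0.41  0.68 -0.68]
t 16.95 pos [0.5141 0.0402 0.0764] q [ 0.   -0.1   2.22 -0.41  0.68 -0.68] w 0.0214 F [ 3.02 -2.92 -9.83]
shift tool [ 0.0016  0.0006 -0.0012] world [ 0.      0.0007 -0.002 ] turn deg [ 0.1   0.24 -0.25]
```

View pics/side13z.png

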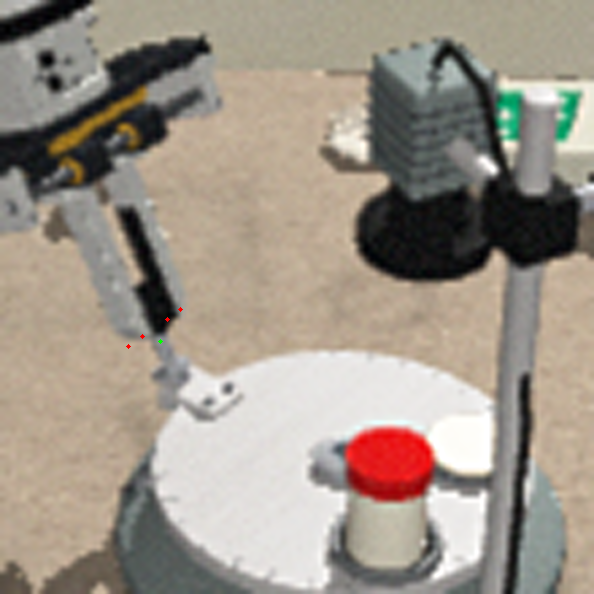

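View pics/top13z.png

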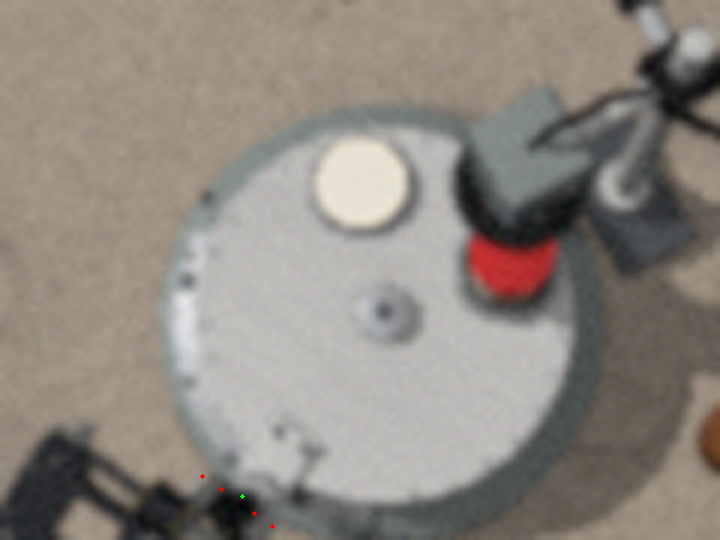

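Emit:
move_arm(plan=[[0.1,0,-0.00443,0.0001,-1.8,0,0.877],[0.1,0,-0.00221,0,-0.9,0,0.438],[0.1,0.0015,0,0,0,0,0],[0.1,0.0013,0,0,0,0,0],[0.1,0,0,0,0,0,0],[0.1,0,0,0,0,0,0]])

```text
t: 17.65
tool_pos: [0.5121, 0.0345, 0.0733]
tool_rot: [0.315, 1.082, -0.5]
wrist_force: [2.4, -3.2, -9.0]
width: 0.0213
```

```bash
python3 -c "
from ov import *
where();swing(.7)"
```

```text
t 17.65 phi pos 1.2039 yaw 1.2067 r 0.1373 z 0.0985 tiltdeg 26.19 Ftool [ 9.74 -1.42 -0.6 ] w 0.0213 q [-0.03 -0.11  2.24 -0.38  0.65 -0.77]
swing 0.7 shift [-0.00e+00 -1.53e-03  1.00e-05] turn [-0.628  0.002  0.309]
```

Emit:
move_arm(plan=[[0.27,0.0015,0,0,0,0,0],[0.27,0,0,0,0,0,0],[0.27,0,0,0,0,0,0]])

```text
t: 17.95
tool_pos: [0.5142, 0.0343, 0.0736]
tool_rot: [0.315, 1.079, -0.499]
wrist_force: [-1.4, 0.4, 0.5]
width: 0.0254
```

```bash
python3 -c "
from ov import *
where()
ov('side14',o=(290,150),sz=(110,110),f=5.4)"
```

```text
t 17.95 phi pos 1.1976 yaw 1.2072 r 0.1356 z 0.0987 tiltdeg 26.36 Ftool [-1.05 -0.4  -1.09] w 0.0254 q [-0.03 -0.11  2.24 -0.38  0.64 -0.77]
```

View pics/side14z.png

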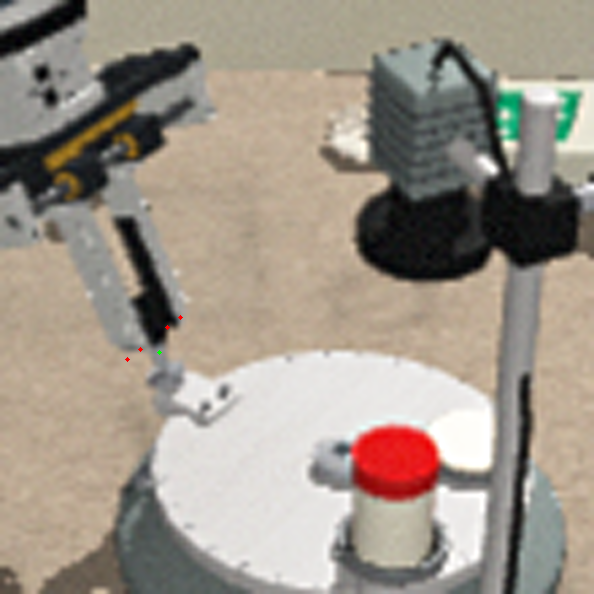

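Emit:
move_arm(plan=[[0.27,0,-0.00154,0,-0.628,0,0.308],[0.27,0,-0.00154,0,-0.628,0,0.308],[0.27,0,-0.00154,0,-0.628,0,0.308],[0.27,0,-0.00154,0,-0.628,0,0.308],[0.27,0,-0.00154,0,-0.628,0,0.308],[0.27,0,-0.00154,0,-0.628,0,0.308],[0.27,0,0,0,0,0,0]])

```text
t: 18.7
tool_pos: [0.5073, 0.0255, 0.0717]
tool_rot: [0.274, 1.091, -0.435]
wrist_force: [0.7, 0.4, -0.4]
width: 0.0256
```

```bash
python3 -c "
from ov import *
where()"
```

```text
t 18.7 phi pos 1.2844 yaw 1.2793 r 0.137 z 0.0968 tiltdeg 26.15 Ftool [0.52 0.69 0.24] w 0.0256 q [-0.07 -0.15  2.27 -0.31  0.62 -0.93]
```

Continue at 0.5° per row.

Emit:
move_arm(plan=[[0.27,0,-0.0011,0,-0.449,0,0.22],[0.27,0,-0.0011,0,-0.449,0,0.22],[0.27,0,-0.0011,0,-0.449,0,0.22],[0.27,0,-0.0011,0,-0.449,0,0.22],[0.27,0,-0.0011,0,-0.449,0,0.22],[0.27,0,-0.0011,0,-0.449,0,0.22]])

```text
t: 19.3
tool_pos: [0.5051, 0.0201, 0.072]
tool_rot: [0.245, 1.094, -0.387]
wrist_force: [0.6, -0.8, -0.3]
width: 0.0252
```

```bash
python3 -c "
from ov import *
where()
ov('side15',o=(290,150),sz=(110,110),f=5.4)"
```

```text
t 19.3 phi pos 1.3323 yaw 1.3328 r 0.1367 z 0.0971 tiltdeg 26.23 Ftool [ 0.63 -0.43  0.67] w 0.0252 q [-0.1  -0.17  2.29 -0.26  0.6  -1.06]
```

View pics/side15z.png

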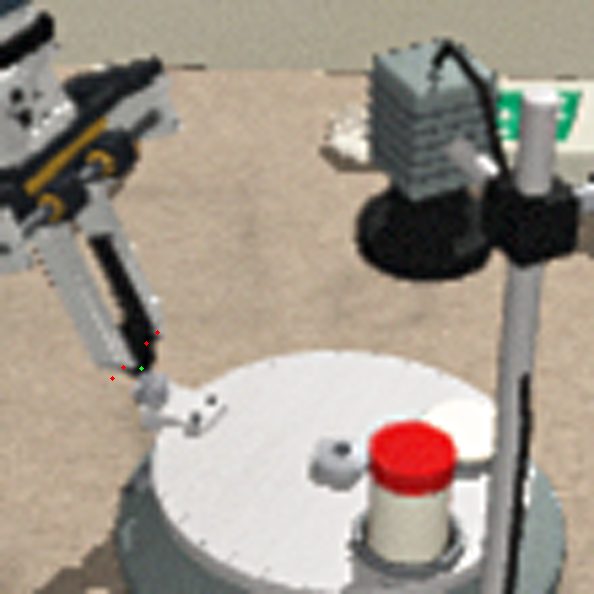

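Emit:
move_arm(plan=[[0.27,0,-0.0011,0,-0.449,0,0.22],[0.27,0,-0.0011,0,-0.449,0,0.22],[0.27,0,-0.0011,0,-0.449,0,0.22],[0.27,0,0,0,0,0,0]])

```text
t: 19.75
tool_pos: [0.5037, 0.017, 0.0721]
tool_rot: [0.231, 1.096, -0.365]
wrist_force: [1.2, -0.2, -0.1]
width: 0.0251
```

```bash
python3 -c "
from ov import *
where()
ov('side16',o=(290,150),sz=(110,110),f=5.4)
a=cv2.imread('pics/side16.png')[190:250,295:345];cv2.imwrite('pics/s16.png',cv2.resize(a,None,fx=10,fy=10,interpolation=2))"
```

```text
t 19.75 phi pos 1.3593 yaw 1.3582 r 0.1366 z 0.0972 tiltdeg 26.24 Ftool [0.62 0.27 1.  ] w 0.0251 q [-0.12 -0.18  2.3  -0.22  0.59 -1.12]
```

View pics/s16.png

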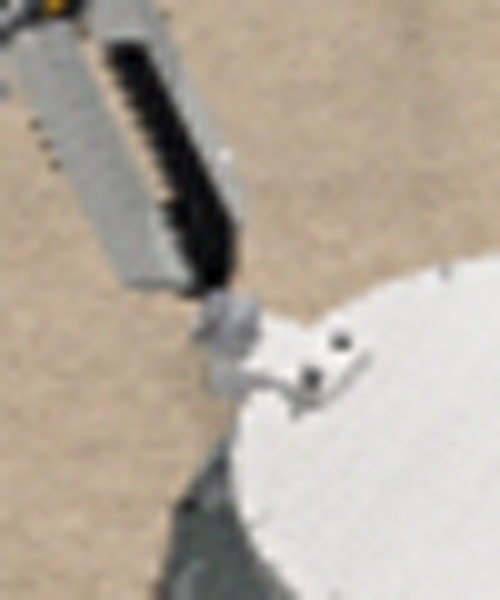

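Emit:
move_arm(plan=[[0.27,0,-0.0011,0,-0.449,0,0.22],[0.27,0,-0.0011,0,-0.449,0,0.22],[0.27,0,-0.0011,0,-0.449,0,0.22],[0.27,0,0,0,0,0,0]])

```text
t: 20.2
tool_pos: [0.5031, 0.0152, 0.0722]
tool_rot: [0.219, 1.096, -0.339]
wrist_force: [5.8, 8.6, -4.6]
width: 0.0258
```

```bash
python3 -c "
from ov import *
where()
ov('side17',o=(290,150),sz=(110,110),f=5.4)
ov('top17',cam='top',o=(255,130),sz=(120,90),f=6)"
```

```text
t 20.2 phi pos 1.3766 yaw 1.3847 r 0.1365 z 0.0973 tiltdeg 26.32 Ftool [ 5.13 10.08 -0.11] w 0.0258 q [-0.13 -0.19  2.31 -0.19  0.58 -1.19]
```

View pics/side17z.png

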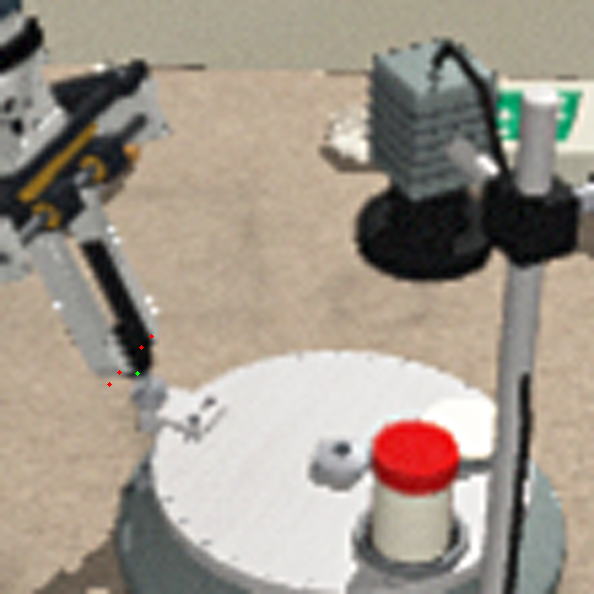

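View pics/top17z.png

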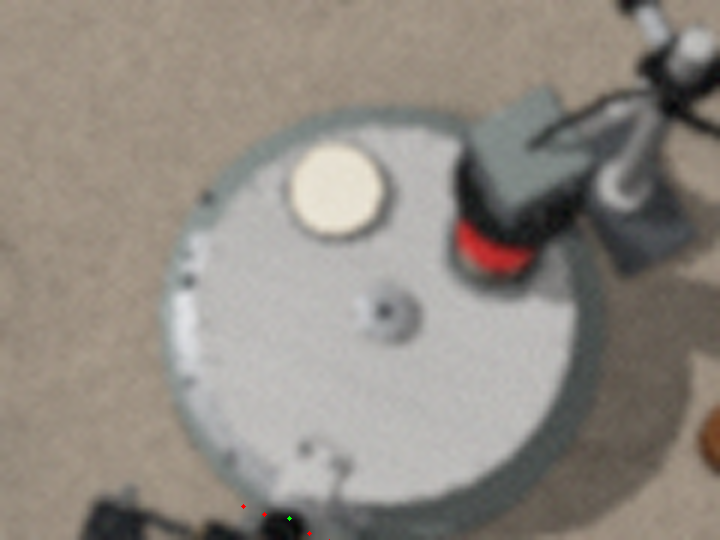

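Emit:
move_arm(plan=[[0.27,0,0.0015,0,0,0,0],[0.3,0,0.001,0,0,0,0],[0.36,0,0,0,0,0,0],[0.36,0,0,0,0,0,0],[0.36,0,0,0,0,0,0]])

```text
t: 20.8
tool_pos: [0.5033, 0.0163, 0.072]
tool_rot: [0.216, 1.098, -0.341]
wrist_force: [-0.2, 0.7, 1.1]
width: 0.0334
```

```bash
python3 -c "
from ov import *
where()
K,RK,a=knob(1.375)
ov('side18',o=(290,150),sz=(110,110),f=5.4)
a=cv2.imread('pics/side18.png')[190:250,295:345];cv2.imwrite('pics/s18.png',cv2.resize(a,None,fx=10,fy=10,interpolation=2))"
```

```text
t 20.8 phi pos 1.3677 yaw 1.3843 r 0.1367 z 0.0971 tiltdeg 26.23 Ftool [-1.22  0.56  0.06] w 0.0334 q [-0.13 -0.19  2.31 -0.2   0.58 -1.17]
```

View pics/s18.png

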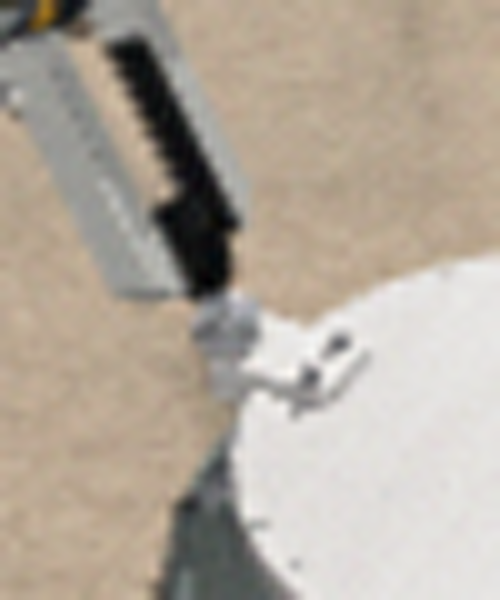

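Emit:
move_arm(plan=[[0.5,0,0,0,0,0,0],[0.5,0,0,0,0,0,0],[0.5,0,0,0,0,0,0],[0.5,-0.02,0,0,0,0,0],[0.5,-0.03,0,0,0,0,0],[0.5,-0.03,0,0,0,0,0],[0.5,0,0,0,0,0,0]])

```text
t: 21.55
tool_pos: [0.4724, 0.0298, 0.1482]
tool_rot: [0.216, 1.09, -0.34]
wrist_force: [1.3, -0.0, 0.7]
width: 0.047
```

```bash
python3 -c "
from ov import *
where()
for phi in(1.365,):
  K,RK,a=knob(phi);P=[K,K+.013*a,K-.013*a]
ov('side19',o=(290,150),sz=(110,110),f=5.4,pts=P)
a=cv2.imread('pics/side19.png')[190:250,295:345];cv2.imwrite('pics/s19.png',cv2.resize(a,None,fx=10,fy=10,interpolation=2))
ov('top19',cam='top',o=(255,130),sz=(120,100),f=6,pts=P)"
```

```text
t 21.55 phi pos 1.3662 yaw 1.3854 r 0.1706 z 0.1732 tiltdeg 26.69 Ftool [-0.08  0.43  1.38] w 0.047 q [-0.1  -0.43  2.33 -0.17  0.8  -1.2 ]
```

View pics/side19z.png

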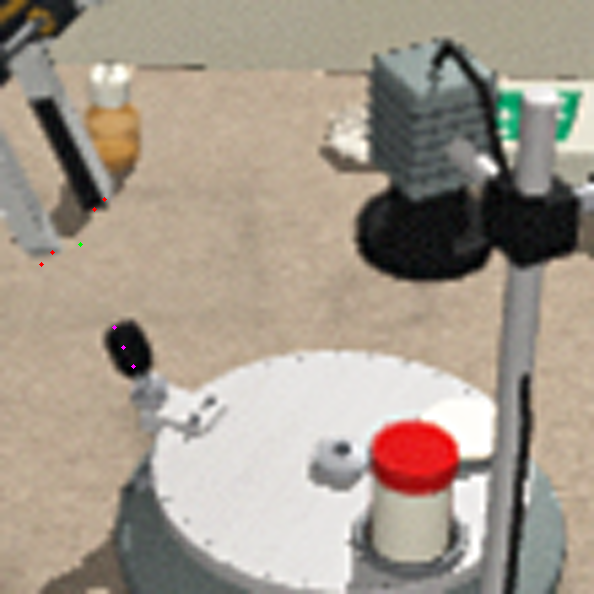

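View pics/s19.png

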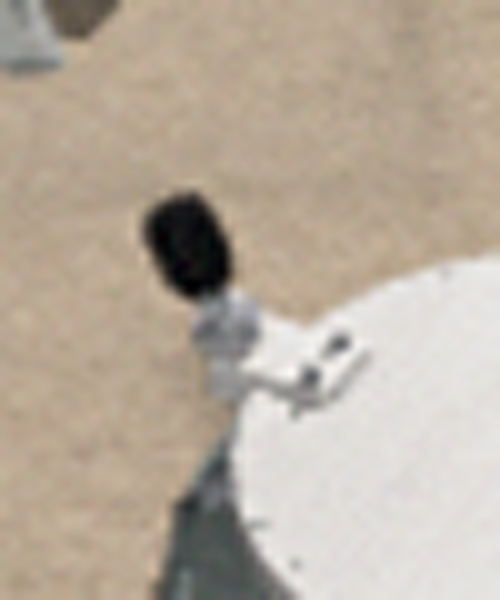

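View pics/top19z.png

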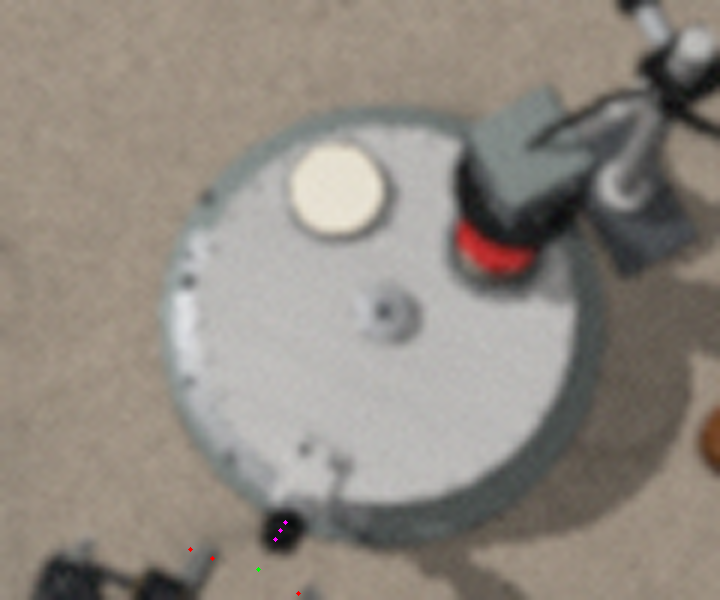

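```bash
python3 -c "
from h import *
from scipy.optimize import least_squares
g=cv2.imread('pics/side19.png',0)
m=(g<60).astype(np.uint8);n,l,st,ce=cv2.connectedComponentsWithStats(m);k=l[214,313];print(ce[k],st[k])
f=lambda q:proj('side',knob(q[0],q[1])[0])[0]-ce[k]
print(least_squares(f,[1.37,0],x_scale=[.01,.001]).x)
g=cv2.imread('pics/top19.png',0);m=(g<60).astype(np.uint8);n,l,st,ce=cv2.connectedComponentsWithStats(m);k=l[218,302];print(ce[k],st[k]);p=onz('top',ce[k],.087)-AX;print(np.hypot(p[0],p[1]),np.arctan2(p[1],p[0])-np.radians(78.7))
im=cv2.imread('pics/side19.png').astype(int);m=((im[:,:,2]>140)&(im[:,:,1]<70)).astype(np.uint8);n,l,st,ce=cv2.connectedComponentsWithStats(m);k=l[233,366];print(ce[k],onz('side',ce[k],.110), 'seat',AX+.072*np.array([np.cos(np.radians(-135.36)+1.375),np.sin(np.radians(-135.36)+1.375),0]))
for lab in('sample_jar','seat','drop_bottle','weigh_bottle','knob'): print(lab,[(np.round(x['location'],1),round(x['conf'],2)) for x in arm.mark_of('side',lab)])
print(onz('side',(363.,253),.054))
"
```

```text
[313.52631579 214.22807018] [310 210   8  10  57]
[ 1.34546813 -0.00149725]
[301.69444444 217.97222222] [299 215   7   7  36]
0.13173948780832023 1.3587069844382993
[366.47798742 234.23899371] [ 0.65560329 -0.0933505   0.11      ] seat [ 0.65735737 -0.09249403  0.        ]
sample_jar [(array([323.5, 300.3]), 0.75), (array([365.1, 247.7]), 0.71), (array([316.9, 359.8]), 0.66)]
seat [(array([365.9, 253.3]), 0.73)]
drop_bottle [(array([310.5, 181.2]), 0.43)]
weigh_bottle [(array([281.2, 311.2]), 0.63)]
knob [(array([310.5, 210. ]), 0.66), (array([369.5, 195.2]), 0.32)]
[ 0.64852036 -0.10785938  0.054     ]
```

Emit:
move_arm(plan=[[0.5,-0.03,0,0,0,0,0],[0.5,-0.02,0,0,0,0,0],[0.5,0,0,0,0,0,0],[0.5,0,0,0,0,0,0],[0.5,0,0,0,0,0,0]])

```text
t: 22.4
tool_pos: [0.4494, 0.0375, 0.1869]
tool_rot: [0.216, 1.101, -0.342]
wrist_force: [0.9, 0.1, 0.1]
width: 0.0468
```

```bash
python3 -c "
from ov import *
where()
ov('side20',o=(230,130),sz=(180,190),f=3.1)
print(arm.get_state()['joint_velocities'].round(3))"
```

```text
t 22.4 phi pos 1.3751 yaw 1.3841 r 0.1945 z 0.212 tiltdeg 26.08 Ftool [0.3  0.48 0.74] w 0.0468 q [-0.09 -0.55  2.33 -0.16  0.93 -1.2 ]
[ 0.001 -0.    -0.003 -0.     0.002 -0.001]
```

View pics/side20z.png

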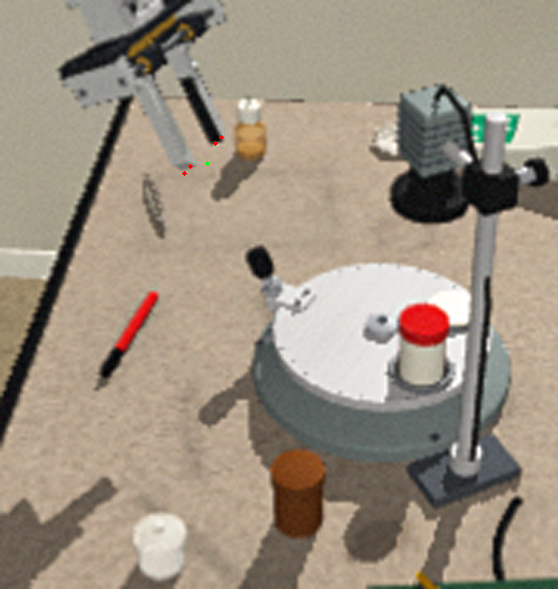

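The jar stands upright in its seat under the camera. The knob is at its home height, both bottles are standing, and the gripper is clear of everything.

```bash
python3 -c "
from plant import arm
print(arm.finish_job())"
```

```text
the job is handed in; nothing more can be done
None
```

I set the jar in the seat with the table still locked. I then lifted the plunger by its knob and swung the table to about 1.2 rad. There I let the pin down on the track and nudged the table on until it stopped, at about 1.37 rad. That is well short of the hard stop at 1.65. I handed the job in about 22 s into the 58 s allowed; no verdict was given.

**Last checks**
- **Lock:** a push of about 10 N met a firm stop, and once I backed off, the side camera showed the knob at its home height. I measured −1.5 mm against 0 for home; on the track it would be +8 mm.
- **Jar:** the lid is about 2 mm from where the seat should be, and it looks upright.
- **Surroundings:** both bottles are standing, and I saw no sign of contact with the camera or its stand. The arm is clear and still.

**What disagreed**
- **Tool position:** the reported tool position put the fingertips about 34 mm further ahead than the pictures showed. My first closing on the jar confirmed this, because the fingers shut above it. I corrected for the offset from then on.
- **Table angle:** the estimates differ a little: 1.35 rad from the side camera, 1.36 from the top camera and 1.37 from the arm.
- **Seat mark:** the network's last mark for the seat was about 18 mm off the other measurements, so I ignored it.

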